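Rock a spare scanner battery into its charger bay

TASK

Put the loose spare battery on charge in the empty bay of the two-bay charger: contact end down and tail up, slide its tongue under the hood, push the sprung contacts back, and rock the tail down behind the tail wall until the battery lies flat and fully home, then let go. The bay's clip-in cup has a few millimetres of play, so find it by feel and with a light hand, pushing with no more than about 15 N. Leave the other battery, the specimen pot, the tube rack and the scanner where they are.

Things in the scene. Friction and masses are not known exactly. Their poses are not given: they have to be found in the camera images.
- battery_center (a point): Centre (half-way up) of the spare battery lying flat on the bench: black block 72 x 44 x 28 mm (x, y, z), 0.15 to 0.27 kg, white label with a blue patch nearer the contact end, orange band at the tail. +x to the tail, z up. Tail face at x = +40 mm; block's front face at x = -32 mm, with a tongue sticking out below it to x = -40 mm; underside z = -14 mm.
- battery_nose (a point): Middle of the end face of the battery's tongue, 5 mm above the underside, 40 mm from the battery's centre along its -x. The tongue is 8 mm long, 36 mm wide, 10 mm high, level with the underside, and carries three brass contacts. Same axes as battery_center.
- bay (a point): Floor centre of the empty bay, 22 mm above the bench, were its cup in mid-play. Blue-grey charger, fixed, 196 x 144 mm; other bay 104 mm along -y. -x to contacts and hood, +x to tail wall, z up. The dark clip-in cup sits, at random, up to 4 mm off this point in x and in y (not turned), and stays there. Seated, the battery has the cup's axes, its centre 14 mm above the floor.
- hood_edge (a point): Middle of the hood's lower edge (cup in mid-play): x = -35.5 mm from the bay point, 11.8 mm above the floor. The dark hood, 5 mm thick and 62 mm wide, runs from here to the nose wall at x = -42 mm and on to x = -54 mm; the tongue only goes in beneath it, from the tail side. Behind it the charger's housing is 38 mm above the bench. Same axes as the bay.
- tail_wall (a point): Top inner edge of the pale tail wall (cup in mid-play): x = +41.6 mm, 10 mm above the floor, leaning in over its upper 4 mm to x = +40 mm. Pocket 82 mm long, 45.5 mm wide. Side guides x = -35 to -10 mm (14 mm high, square-edged) and 30 to 40 mm (10 mm high, with lead-in), 4 to 6 mm thick; between them room for the fingers, the floor there 32 mm wide with 8 mm drops beside it.
- contacts (a joint): Sprung contact block of the empty bay, 20 mm wide, 2 to 8 mm above the floor. 0 = out, face 5 mm out from the nose wall; grows as pressed to -x; 0.005 = flush with the nose wall. 2 N at 0 plus 1 N per mm. A seated battery presses it by about 0.003 and is pinched between it and the tail wall, so it does not drop the last way by itself: its tail must be pressed down.
- charging_center (a point): Centre of the battery already charging in the other bay: same shape and axes, grey band at the tail. Leave it alone.
- pot_center (a point): Centre of a loose specimen pot with a red lid, 52 mm across and about 65 mm high. Bystander.
- rack_center (a point): 30 mm above the underside of a purple tube rack, 75 x 170 mm (x, y), with tubes whose caps reach 107 mm above the bench. Bystander.
- scanner_base (a point): Foot of the barcode scanner on its stand: round base 90 mm across, 190 mm high, 6 mm above the bench. Bystander.

How it is judged (in metres and radians):
On the way, in this order (a step that is already met when the one before it is completed fails the run):
1. the battery is lifted clear of the bench (height (world z) of battery_center above 0.06 m), for 0.1 s.
2. tail still up, the tongue is under the hood and has pushed the contacts back at least 1 mm (x of battery_nose in the frame of bay below -0.032 m and z of battery_nose in the frame of bay below 0.012 m and angle between battery_center's own z axis and vertical above 0.09 rad and value of joint contacts above 0.001 m), for 0.1 s.
At the end, for the whole second after the job is handed in: the spare battery is released and at rest in the empty bay, contact end to the contacts (pressed 1.5 mm or more), centred within 6.5 mm of the bay point, at most 1.2 mm high, flat within 0.018 rad; other battery within 4 mm, pot, rack and scanner within 15 mm of their start (x of battery_center in the frame of bay between -0.0065 and 0.0065 m and y of battery_center in the frame of bay between -0.0065 and 0.0065 m and z of battery_center in the frame of bay between 0.0115 and 0.0152 m and x of battery_nose in the frame of bay below -0.033 m and angle between battery_center's own z axis and vertical below 0.018 rad and value of joint contacts above 0.0015 m and linear speed of battery below 0.01 m/s and contact force between the fingers and battery below 0.1 N and distance of charging_center from where it was at the start of the episode below 0.004 m and distance of each of pot_center, rack_center, scanner_base from where it was at the start of the episode below 0.015 m); the robot touches nothing.
It fails at once if before it lies flat, the battery is forced against the charger with more than 25 N in all (contact force between battery and charger above 25 N and angle between battery_center's own z axis and vertical above 0.03 rad).
It fails at once if the battery is pressed into the charger with more than 40 N in all (contact force between battery and charger above 40 N).
It fails at once if the robot pushes on the charger itself with more than 20 N (contact force between any of the arm, the fingers and charger above 20 N).
It fails at once if the battery already charging is dislodged by more than 4 mm (distance of charging_center from where it was at the start of the episode above 0.004 m).
It fails at once if the pot, the rack or the scanner is knocked more than 15 mm out of place (distance of any of pot_center, rack_center, scanner_base from where it was at the start of the episode above 0.015 m).
It also fails if it takes over 72 s, if anything falls off the work surface, if the arm or the gripper's body presses on something with over 40 N, if the wrist force passes 120 N, or if a joint passes its speed limit or range.

ROBOT

A 7-joint arm with a two-finger parallel gripper is mounted at the origin on the work surface. World frame = base frame: x ahead of the robot, y to its left, z up, the work surface at z = 0. Lengths are in mm, angles in rad, forces in N, time in s.
With the tool pointing down it reaches from about 400 to 900 mm from the base axis. Payload 5.6 kg.
Tool frame: the origin (TCP) lies on the centre line of the jaws, within the pads' length; the fingertips stand env.nose_length ahead of it and the grasp point (between the pads) is the TCP (env.nose_length is the distance from the TCP to the fingertips, in mm); x points along the fingers, y is the direction in which the jaws open and shut, and the axes are right-handed (so a half turn about x gives the same grasp; the last joint's range is limited). The gripper opens to 92 mm and grips with 3 to 60 N. Pads are 20 mm wide; open, the fingers measure 128 mm over their backs; the gripper's body (75 mm by 189 mm) begins 69 mm behind the grasp point.
Start: joints at [1.142, 0.468, -0.012, 1.603, 0.006, 1.071, -0.056], TCP at [244.555, -602.248, 203.992] pointing down, gripper open.
Joint ranges: [-2.53, 2.53], [-0.31, 2.02], [-1.57, 1.55], [0.28, 2.44], [-1.29, 4.43], [0.15, 1.84], [-2.92, 2.92]. Speed limits (rad/s): [2.57, 2.57, 3.14, 3.14, 3.14, 3.14, 3.14].

INTERFACE

Orientations are given as a 3x3 rotation matrix whose columns are the frame's x, y, z axes.
In Python, from plant import observe, viewer, workorder, env gives the robot as it stands. The module is installed in compiled form; this text tells all that it offers.
- The arm moves only by the tool carry_out, never from a script. Its arguments are lists of equal length, an entry for each row: "translation": the shift along the tool's x, y, z in cm, a list of three; "rot": the turn, a rotation vector about the tool's x, y, z in rad, a list of three; "hand": the closure, from -1 (fully open) to 1 (shut). In form: {"translation": [[x, y, z], ...], "rot": [[ax, ay, az], ...], "hand": [hand, ...]}. A call has 1 to 12 rows; each row shifts and turns the commanded pose from where the row before left it, along the tool's axes as they then stand; what a row does not reach is not made up. A row lasts 1/10 s, in which the tool goes at most 50 mm and 8.59 degrees, less where a joint would pass 70% of its speed; a pose out of reach is approached as far as the arm can. A call is refused whole if a number of a shift passes 5 or a number of a turn 0.15, either way. A call with a gripper value outside its range is refused whole. The fingers move at their own pace and stop on an object; "grip_force" is the grip in N (left out, the last holds). Time passes only in rows, so rows that do not move let the fingers close. It gives the time, the measured TCP pose, the force and the opening at its end, in the units of the state.
- observe(): the state, without advancing time (a new reading comes with each control period).
- viewer.get_image(name): name is "scene" or "top"; returns the picture (384x512x3 uint8, blue, green, red); there is no depth.
- viewer.get_calibration(name): a dict with "fx", "fy", "cx", "cy" (pixels), "k1" (the pictures are not rectified: a ray, as slopes to the right and down, at radius r is drawn at 1 + k1 r^2 times it, then the intrinsics apply), "R" (3x3) and "t" (3): a world point X has camera coordinates R X + t. Camera axes: x right, y down, z forward; pixel columns grow to the right and rows downward; lengths in mm; the calibration is good to about 2 mm. A picture is of the moment at which its call begins. get_calibration takes no time and is no camera call.
- workorder.sign_off(): hands the job in, once; it reports no verdict.
The state is a dict: "t": time; "joint_pos": joint angles; "dq": joint speeds; "joint_efforts": joint torques, N m; "tool_pos": TCP position; "tcp_rot": TCP orientation; "contact_force": force on the tool from outside, world axes, zero at the start; "wrist_torque": the same for the moment, N m; "width": opening from 0.0 (shut) to 1.0 (fully open).
Only numpy, scipy, OpenCV 4.12 (cv2) and the standard library are available. Lean on these libraries where they do the work, as an engineer would, in place of code of your own. Each camera call takes 0.05 s, during which the arm holds its last target. There are 200 camera calls.

## Working session

There is one attempt and no reset: what is moved stays moved. The work goes in short steps, Python scripts to look and compute and a tool call to move; the robot and the scene stay as the last step left them, time stands still between calls to the robot, and variables do not carry over. Pictures are saved under pics/ and viewed, about 8 in all and at most 12, crops included, and the job is handed in when it is done.

Besides the shell and the picture viewer there is one more tool, called after "Call:" as name(argument=value, ...), one argument or row to a line, values as JSON. carry_out: Moves the arm, as the interface text tells. Its arguments: {"type":"object","properties":{"translation":{"type":"array","items":{"type":"array","items":{"type":"number"}}},"rot":{"type":"array","items":{"type":"array","items":{"type":"number"}}},"hand":{"type":"array","items":{"type":"number"}},"grip_force":{"type":"number"}},"required":["translation","rot","hand"]}

```bash
mkdir -p pics; python3 - <<'E'
from plant import observe, viewer, workorder, env
import cv2,numpy as np
for n in("scene","top"):
    cv2.imwrite(f"pics/{n}0.png",viewer.get_image(n)); c=viewer.get_calibration(n); print(n,c)
    R=np.array(c['R']);print(-R.T@np.array(c['t']))
print(observe(),env.nose_length)
E
```

```text
scene {'fx': 441.5389489771537, 'fy': 441.5389489771537, 'cx': 258.1197437488469, 'cy': 184.38948031058248, 'k1': 0.04385482286638995, 'R': array([[-0.60664763,  0.79482892, -0.01502143],
       [ 0.6747238 ,  0.50480221, -0.53844454],
       [-0.42038844, -0.33678142, -0.84252705]]), 't': array([ 326.1640103 , -316.57836812, 1722.98236922])}
[1135.79146155  480.83332478 1286.0988061 ]
top {'fx': 399.55019838012043, 'fy': 399.55019838012043, 'cx': 259.918587540857, 'cy': 197.06864962711614, 'k1': -0.07673947400586242, 'R': array([[-1.00071216e-02, -9.99949901e-01,  2.30327787e-04],
       [-9.82069450e-01,  9.78481587e-03, -1.88265379e-01],
       [ 1.88253694e-01, -2.11019243e-03, -9.82118167e-01]]), 't': array([-5.68521672e-01,  5.42520016e+02,  1.17419302e+03])}
[ 311.74047026   -3.39917842 1255.33416841]
{'t': 0.1, 'joint_pos': array([ 1.14200628,  0.46831134, -0.01159257,  1.60351571,  0.00601803,
        1.07141903, -0.05628546]), 'dq': array([-0.0009325 , -0.00016292, -0.00219905, -0.00077257, -0.0004944 ,
        0.00102802, -0.0010256 ]), 'joint_efforts': array([ 1.24480517e-03, -5.21645558e+01, -1.21891810e-02, -2.44365907e+01,
       -5.68178447e-02,  1.41821103e-02,  4.73191585e-05]), 'tool_pos': array([ 244.30983658, -601.75253578,  203.12775342]), 'tcp_rot': array([[-7.33967786e-04,  3.76243852e-01, -9.26520386e-01],
       [ 1.44364945e-03, -9.26519271e-01, -3.76244543e-01],
       [-9.99998689e-01, -1.61372202e-03,  1.36871069e-04]]), 'contact_force': array([-0.28628345, -0.11744283, -0.08479795]), 'wrist_torque': array([-0.03369144,  0.06366902, -0.01274003]), 'width': 0.9984395324824304} 19.0
```

View pics/scene0.png

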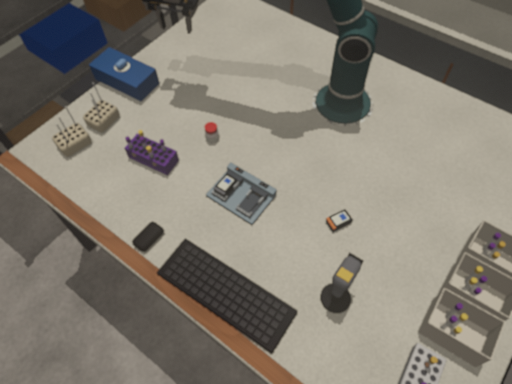

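View pics/top0.png

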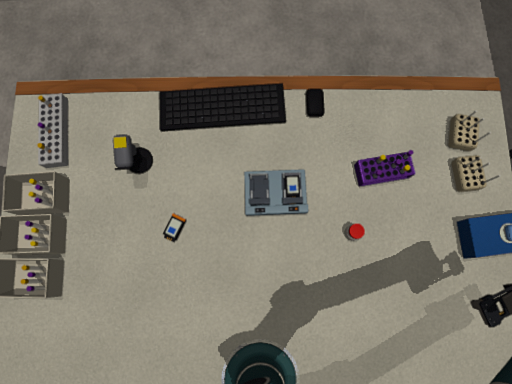

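The scene view shows the charger around (242,193) and the spare battery at (340,220). In the top view they are at (276,192) and (174,227). The other battery sits in the right-hand bay at (292,187), so the empty bay is the left one at (260,190).

```bash
cat > h.py <<'E'
from plant import observe, viewer, workorder, env
import cv2,numpy as np
C={n:viewer.get_calibration(n) for n in("scene","top")}
def ray(n,u,v):
    c=C[n];xd=np.array([(u-c['cx'])/c['fx'],(v-c['cy'])/c['fy']]);x=xd.copy()
    for _ in range(20): x=xd/(1+c['k1']*(x@x))
    R=np.array(c['R']);d=R.T@np.r_[x,1];return -R.T@np.array(c['t']),d/np.linalg.norm(d)
def onz(n,u,v,z):
    o,d=ray(n,u,v);return o+d*(z-o[2])/d[2]
def proj(n,X):
    c=C[n];p=np.array(c['R'])@np.array(X)+np.array(c['t']);x=p[:2]/p[2];x=x*(1+c['k1']*(x@x));return x*[c['fx'],c['fy']]+[c['cx'],c['cy']]
def tri(a,b):
    o1,d1=ray("scene",*a);o2,d2=ray("top",*b)
    s=np.linalg.lstsq(np.c_[d1,-d2],o2-o1,rcond=None)[0];p,q=o1+s[0]*d1,o2+s[1]*d2
    return (p+q)/2,np.linalg.norm(p-q)
def crop(n,x0,y0,w,h,k,img=None):
    img=viewer.get_image(n) if img is None else img
    c=cv2.resize(img[y0:y0+h,x0:x0+w],None,fx=k,fy=k,interpolation=cv2.INTER_CUBIC)
    for x in range(x0,x0+w):
        if x%10==0: cv2.putText(c,str(x),((x-x0)*k,9),0,.33,(0,0,255));cv2.line(c,((x-x0)*k+k//2,10),((x-x0)*k+k//2,15),(0,0,255))
    for y in range(y0,y0+h):
        if y%10==0: cv2.putText(c,str(y),(0,(y-y0)*k+k//2+4),0,.33,(0,0,255));cv2.line(c,(20,(y-y0)*k+k//2),(26,(y-y0)*k+k//2),(0,0,255))
    return c
E
python3 - <<'E'
from h import *
a=np.hstack([crop("top",240,164,70,56,5),crop("top",155,205,40,40,7)])
E
python3 - <<'E'
from h import *
s,t=cv2.imread("pics/scene0.png"),cv2.imread("pics/top0.png")
a=np.hstack([crop("top",240,164,72,56,5,t),crop("top",155,207,40,40,7,t)])
b=np.hstack([crop("scene",202,160,72,60,5,s),crop("scene",320,200,40,40,7,s)[:280]]) if 0 else None
f=lambda l,r:np.hstack([l,np.vstack([r,np.zeros((l.shape[0]-r.shape[0],r.shape[1],3),np.uint8)])])
m=np.vstack([f(crop("top",240,164,72,56,5,t),crop("top",155,207,40,40,7,t)),f(crop("scene",202,160,72,62,5,s),crop("scene",320,200,40,40,7,s))])
print(m.shape);cv2.imwrite("pics/c1.png",m)
E
```

```text
(590, 640, 3)
```

View pics/c1.png

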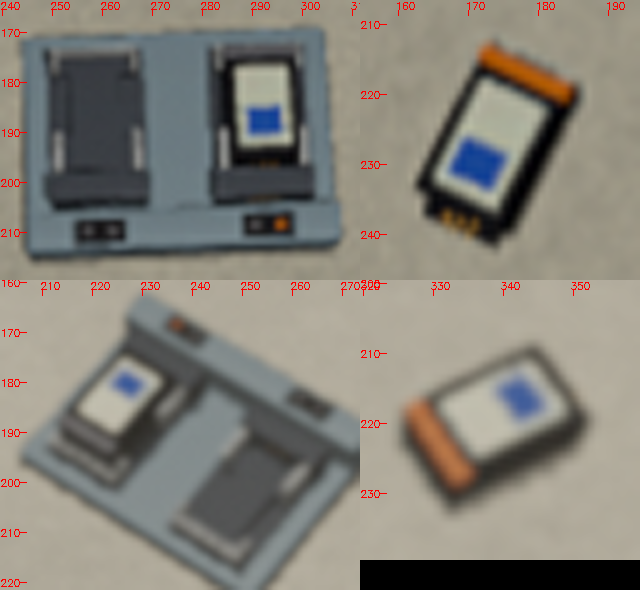

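The crops show the empty bay's hood edge at top px about (249–269, 198) and its tail strip at about (250–267, 173.5). The spare battery's tail (orange) points up-image, towards +x. Next I fit the geometry.

```bash
cat > fit.py <<'E'
from h import *
from scipy.optimize import minimize,least_squares
from scipy.spatial import ConvexHull
I={"scene":cv2.imread("pics/scene0.png"),"top":cv2.imread("pics/top0.png")}
box=lambda x0,x1,y0,y1,z0,z1:[(x,y,z) for x in(x0,x1) for y in(y0,y1) for z in(z0,z1)]
B=[box(-32,40,-22,22,-14,14),box(-40,-32,-18,18,-14,-4)]
def sil(n,P,x0,y0,w,h,k=8):
    m=np.zeros((h*k,w*k),np.uint8)
    x,y,a,z=P;c,s=np.cos(a),np.sin(a)
    for b in B:
        p=np.array([proj(n,(x+c*q[0]-s*q[1],y+s*q[0]+c*q[1],z+q[2])) for q in b])
        p=((p+.5-[x0,y0])*k);cv2.fillConvexPoly(m,cv2.convexHull(p.astype(np.float32)).round().astype(np.int32),255)
    return cv2.resize(m,(w,h),interpolation=cv2.INTER_AREA)/255.
W={"top":(155,207,40,42),"scene":(318,198,46,42)}
def alpha(n):
    x0,y0,w,h=W[n];c=I[n][y0:y0+h,x0:x0+w].astype(float);bg=np.median(c.reshape(-1,3),0)
    d=np.abs(c-bg).max(2); return np.clip((d-12)/60,0,1)
A={n:alpha(n) for n in W}
def cost(P,ns=("top","scene"),z=None):
    z=P[3] if z is None else z
    return sum(((cv2.GaussianBlur(sil(n,(P[0],P[1],P[2],z),*W[n]),(0,0),.6)-(A[n]>.45))**2).sum() for n in ns)
p0=onz("top",173,227,20)
for ns,z in((("top",),14),(("scene",),14),(("top","scene"),None)):
    best=None
    for a in(-.7,-.5,-.3):
        st=np.array([p0[0],p0[1],a]+([14] if z is None else []))
        sx=np.vstack([st]+[st+np.eye(len(st))[i]*[6,6,.15,6][i] for i in range(len(st))])
        r=minimize(cost,st,args=(ns,z),method="Nelder-Mead",options=dict(initial_simplex=sx,xatol=.02,fatol=.01))
        if best is None or r.fun<best.fun: best=r
    print(ns,best.x.round(3),best.fun)
# charger points, top view (px) & scene
t=lambda x,y:(x/5+239.5,y/5+163.5); s=lambda x,y:(x/5+201.5,(y-280)/5+159.5)
print("hoodfront L,R z38.8",onz("top",*t(47,171),38.8),onz("top",*t(148,169),38.8))
print("hood back L,R",onz("top",*t(48,207),38.8),onz("top",*t(149,204),38.8))
print("tail wall outer L,R z32",onz("top",*t(52,52),32),onz("top",*t(137,49),32))
for nm,q in(("TL",(22,40)),("TR",(323,28)),("BR",(341,240)),("BL",(30,258))): print(nm,onz("top",*t(*q),0),onz("top",*t(*q),22))
print("other batt label",onz("top",*t(263,105),50),"blue",onz("top",*t(265,120),50))
for n in W:
    for nm,roi in(("blueL",(245,170,25,40)),):0
E
python3 fit.py
```

```text
('top',) [ 4.54974e+02  2.64192e+02 -4.49000e-01] 139.89218332581714
('scene',) [ 4.52364e+02  2.66446e+02 -4.35000e-01] 137.81012601934063
('top', 'scene') [ 4.53914e+02  2.65260e+02 -4.36000e-01  1.42320e+01] 286.85997838777007
hoodfront L,R z38.8 [543.27522889  28.15642494  38.8       ] [543.91355357 -34.46665157  38.8       ]
hood back L,R [520.6313033   27.64862383  38.8       ] [521.89016047 -34.76971835  38.8       ]
tail wall outer L,R z32 [620.93505401  24.82020596  32.        ] [622.34947314 -28.81297753  32.        ]
TL [637.23370576  44.96045258   0.        ] [631.52936713  44.1129397   22.        ]
TR [ 6.43398573e+02 -1.50471993e+02 -2.27373675e-13] [ 637.58619362 -147.89451081   22.        ]
BR [ 504.11129572 -157.61175905    0.        ] [ 500.73995582 -154.90915057   22.        ]
BL [494.57874757  40.22593878   0.        ] [491.37446762  39.46139926  22.        ]
other batt label [ 581.35868252 -105.8893107    50.        ] blue [ 571.85883206 -106.88343732   50.        ]
```

```bash
cat > fit2.py <<'E'
import h; from h import *
from scipy.optimize import minimize
exec(open("fit.py").read().split("A={n")[0])
def mask(n,R,kind):
    x0,y0,w,hh=R;c=cv2.resize(I[n][y0:y0+hh,x0:x0+w],None,fx=8,fy=8,interpolation=cv2.INTER_CUBIC).astype(float)
    bg=np.median(np.r_[c[:8].reshape(-1,3),c[-8:].reshape(-1,3)],0)
    d=(c[...,0]-c[...,2])-(bg[0]-bg[2]) if kind=="ch" else np.abs(c-bg).max(2)
    hi=np.percentile(d,60 if kind=="ch" else 85);m=(d>hi*.5).astype(np.uint8)
    cs,_=cv2.findContours(m,cv2.RETR_EXTERNAL,cv2.CHAIN_APPROX_NONE);cc=max(cs,key=cv2.contourArea)
    o=np.zeros_like(m);cv2.drawContours(o,[cc],-1,255,-1);return o
def sil8(n,P,R,bx):
    x0,y0,w,hh=R;m=np.zeros((hh*8,w*8),np.uint8);x,y,a,z=P;c,s=np.cos(a),np.sin(a)
    for b in bx:
        p=np.array([proj(n,(x+c*q[0]-s*q[1],y+s*q[0]+c*q[1],z+q[2])) for q in b])
        cv2.fillConvexPoly(m,cv2.convexHull(((p+.5-[x0,y0])*8).astype(np.float32)).round().astype(np.int32),255)
    return m
def fit(st,step,ns,Rs,bxf,kind):
    M={n:mask(n,Rs[n],kind) for n in ns}
    f=lambda P:sum((sil8(n,bxf(P)[0],Rs[n],bxf(P)[1])!=M[n]).sum()/64 for n in ns)
    st=np.array(st,float);r=minimize(f,st,method="Nelder-Mead",options=dict(initial_simplex=np.vstack([st]+[st+np.eye(len(st))[i]*step[i] for i in range(len(st))]),xatol=.01,fatol=.01))
    return r.x.round(3),r.fun,[M[n].sum()/255/64 for n in ns]
for ns in(("top",),("scene",),("top","scene")):
    print(ns,fit([454,265,-.44],[5,5,.1],ns,W,lambda P:((*P,14),B),"b"))
RC={"top":(236,162,80,60),"scene":(198,155,88,72)}
bx=lambda P:((P[0],P[1],P[2],0),[box(-72,72,-98,98,0,P[3]),box(-72,-72+P[4],-98,98,0,38)])
for ns in(("top",),("scene",),("top","scene")):
    print(ns,fit([566,-54,.035,22,20],[5,5,.04,8,8],ns,RC,bx,"ch"))
E
python3 fit2.py
```

```text
('top',) (array([ 4.55027e+02,  2.64490e+02, -4.40000e-01]), np.float64(21.34375), [np.float64(429.078125)])
('scene',) (array([453.902, 265.974,  -0.484]), np.float64(63.765625), [np.float64(452.453125)])
('top', 'scene') (array([ 4.54247e+02,  2.65209e+02, -4.43000e-01]), np.float64(89.109375), [np.float64(429.078125), np.float64(452.453125)])
('top',) (array([ 5.67957e+02, -5.43880e+01,  2.40000e-02,  8.65700e+00,
        3.33650e+01]), np.float64(22.96875), [np.float64(2768.875)])
('scene',) (array([ 5.64163e+02, -5.28070e+01,  3.50000e-02,  2.42200e+01,
        2.59860e+01]), np.float64(110.65625), [np.float64(2610.546875)])
('top', 'scene') (array([ 5.65182e+02, -5.40550e+01,  2.80000e-02,  1.99530e+01,
        2.79070e+01]), np.float64(204.625), [np.float64(2768.875), np.float64(2610.546875)])
```

```bash
cat > plan.py <<'E'
import numpy as np,json
from scipy.spatial.transform import Rotation as Ro, Slerp
from plant import observe
def down(yaw,tilt=0.):
    "tool x down, tool y = yaw's left, tool z = battery +x; tilt = tail up"
    y=np.array([-np.sin(yaw),np.cos(yaw),0]);x=np.array([0,0,-1.]);R=np.c_[x,y,np.cross(x,y)]
    return Ro.from_rotvec(-tilt*y).as_matrix()@R
def rows(P,R,way,hand):
    "way: list of (pos,R,n)"
    T=[];V=[]
    for p,Q,n in way:
        p0=P.copy();S=Slerp([0,1],Ro.from_matrix([R,Q]))
        for k in range(1,n+1):
            q=p0+(p-p0)*k/n; t=(R.T@(q-P)/10).round(2); r=(Ro.from_matrix(R).inv()*S(k/n)).as_rotvec().round(3)
            T.append(t.tolist());V.append(r.tolist());P=P+R@t*10;R=R@Ro.from_rotvec(r).as_matrix()
    print("end",P.round(2),"n",len(T))
    for i in range(0,len(T),12): print(json.dumps({"translation":T[i:i+12],"rot":V[i:i+12],"hand":[hand]*len(T[i:i+12])}))
def now(): s=observe();return np.array(s["tool_pos"]),np.array(s["tcp_rot"]),s
E
python3 - <<'E'
from plan import *
P,R,s=now();Q=down(-.443)
S=Slerp([0,1],Ro.from_matrix([R,Q]));A=np.array
rows(P,R,[(A([470,-300,200]),S(.4).as_matrix(),9),(A([530,0,200]),S(.72).as_matrix(),7),(A([463.6,260.6,100]),Q,8)],-1)
E
```

```text
end [463.66 260.62  99.95] n 24
{"translation": [[0.04, -2.16, -3.58], [0.04, -1.79, -3.79], [0.04, -1.39, -3.95], [0.04, -0.97, -4.08], [0.04, -0.55, -4.15], [0.04, -0.13, -4.18], [0.04, 0.31, -4.18], [0.04, 0.74, -4.12], [0.04, 1.15, -4.03], [-0.0, -0.27, -4.36], [-0.0, 0.19, -4.37], [-0.0, 0.65, -4.32]], "rot": [[-0.103, -0.0, 0.0], [-0.103, -0.0, 0.0], [-0.102, -0.0, 0.0], [-0.103, -0.0, 0.0], [-0.103, -0.0, 0.0], [-0.103, -0.0, 0.0], [-0.103, -0.0, 0.0], [-0.102, -0.0, 0.0], [-0.103, -0.001, 0.0], [-0.106, 0.0, 0.0], [-0.106, 0.0, 0.0], [-0.105, -0.0, 0.0]], "hand": [-1, -1, -1, -1, -1, -1, -1, -1, -1, -1, -1, -1]}
{"translation": [[-0.0, 1.09, -4.23], [-0.0, 1.55, -4.09], [-0.0, 1.96, -3.9], [-0.01, 2.37, -3.68], [1.25, 0.77, -3.27], [1.25, 1.03, -3.2], [1.25, 1.29, -3.11], [1.26, 1.53, -2.99], [1.25, 1.77, -2.86], [1.25, 1.99, -2.7], [1.25, 2.21, -2.54], [1.25, 2.41, -2.34]], "rot": [[-0.106, -0.0, 0.0], [-0.106, -0.0, 0.0], [-0.106, -0.0, 0.0], [-0.105, -0.0, 0.0], [-0.081, -0.0, 0.0], [-0.081, -0.0, 0.0], [-0.081, -0.0, 0.0], [-0.081, -0.0, 0.0], [-0.081, -0.0, 0.0], [-0.081, -0.001, 0.0], [-0.081, 0.0, 0.0], [-0.081, 0.0, 0.0]], "hand": [-1, -1, -1, -1, -1, -1, -1, -1, -1, -1, -1, -1]}
```

Call:
carry_out(
  translation=[
    [0.04, -2.16, -3.58],
    [0.04, -1.79, -3.79],
    [0.04, -1.39, -3.95],
    [0.04, -0.97, -4.08],
    [0.04, -0.55, -4.15],
    [0.04, -0.13, -4.18],
    [0.04, 0.31, -4.18],
    [0.04, 0.74, -4.12],
    [0.04, 1.15, -4.03],
    [0, -0.27, -4.36],
    [0, 0.19, -4.37],
    [0, 0.65, -4.32],
  ],
  rot=[
    [-0.103, 0, 0],
    [-0.103, 0, 0],
    [-0.102, 0, 0],
    [-0.103, 0, 0],
    [-0.103, 0, 0],
    [-0.103, 0, 0],
    [-0.103, 0, 0],
    [-0.102, 0, 0],
    [-0.103, 0, 0],
    [-0.106, 0, 0],
    [-0.106, 0, 0],
    [-0.105, 0, 0],
  ],
  hand=[-1, -1, -1, -1, -1, -1, -1, -1, -1, -1, -1, -1],
)

```text
t: 1.4
tool_pos: [496.0, -170.1, 200.3]
tcp_rot: [[-0.0, 0.998, 0.061], [-0.0, 0.061, -0.998], [-1.0, -0.0, 0.0]]
contact_force: [-0.1, -0.2, -0.5]
width: 0.999
```

Call:
carry_out(
  translation=[
    [0, 1.09, -4.23],
    [0, 1.55, -4.09],
    [0, 1.96, -3.9],
    [0, 2.37, -3.68],
    [1.25, 0.77, -3.27],
    [1.25, 1.03, -3.2],
    [1.25, 1.29, -3.11],
    [1.26, 1.53, -2.99],
    [1.25, 1.77, -2.86],
    [1.25, 1.99, -2.7],
    [1.25, 2.21, -2.54],
    [1.25, 2.41, -2.34],
  ],
  rot=[
    [-0.106, 0, 0],
    [-0.106, 0, 0],
    [-0.106, 0, 0],
    [-0.105, 0, 0],
    [-0.081, 0, 0],
    [-0.081, 0, 0],
    [-0.081, 0, 0],
    [-0.081, 0, 0],
    [-0.081, 0, 0],
    [-0.081, 0, 0],
    [-0.081, 0, 0],
    [-0.081, 0, 0],
  ],
  hand=[-1, -1, -1, -1, -1, -1, -1, -1, -1, -1, -1, -1],
)

```text
t: 2.6
tool_pos: [463.5, 261.3, 99.7]
tcp_rot: [[0.0, 0.426, 0.905], [-0.0, 0.905, -0.426], [-1.0, -0.0, 0.0]]
contact_force: [0.4, -0.9, 0.3]
width: 0.999
```

Call:
carry_out(
  translation=[
    [0, 0, 0],
    [0, 0, 0],
  ],
  rot=[
    [0, 0, 0],
    [0, 0, 0],
  ],
  hand=[-1, -1],
)

```text
t: 2.8
tool_pos: [463.4, 260.5, 99.8]
tcp_rot: [[-0.001, 0.428, 0.904], [-0.0, 0.904, -0.428], [-1.0, -0.001, -0.001]]
contact_force: [0.2, -0.3, 0.2]
width: 0.998
```

```bash
python3 - <<'E'
from plan import *
from h import *
P,R,s=now();print(P,s["contact_force"],s["joint_pos"].round(2));print(R.round(3))
rows(P,R,[(np.array([463.6,260.6,40]),down(-.443),3),(np.array([463.6,260.6,20]),down(-.443),2)],-1)
cv2.imwrite("pics/s1.png",viewer.get_image("scene"));cv2.imwrite("pics/t1.png",viewer.get_image("top"))
m=np.hstack([crop("top",145,197,60,60,6,cv2.imread("pics/t1.png")),crop("scene",310,175,60,60,6,cv2.imread("pics/s1.png"))])
cv2.imwrite("pics/c2.png",m)
E
```

```text
[463.37444203 260.54168     99.84811123] [ 0.23174168 -0.31891254  0.20088027] [ 0.    0.53 -0.73  1.94  0.47  0.85  0.15]
[[-0.001  0.428  0.904]
 [-0.     0.904 -0.428]
 [-1.    -0.001 -0.001]]
end [463.59 260.63  20.05] n 5
{"translation": [[1.99, 0.01, 0.01], [2.0, 0.0, 0.0], [1.99, 0.01, 0.01], [1.0, -0.0, 0.0], [1.0, -0.0, 0.0]], "rot": [[0.0, -0.0, 0.0], [0.001, -0.0, 0.001], [0.0, -0.001, -0.0], [0.0, 0.0, -0.0], [0.0, 0.0, -0.0]], "hand": [-1, -1, -1, -1, -1]}
```

View pics/c2.png

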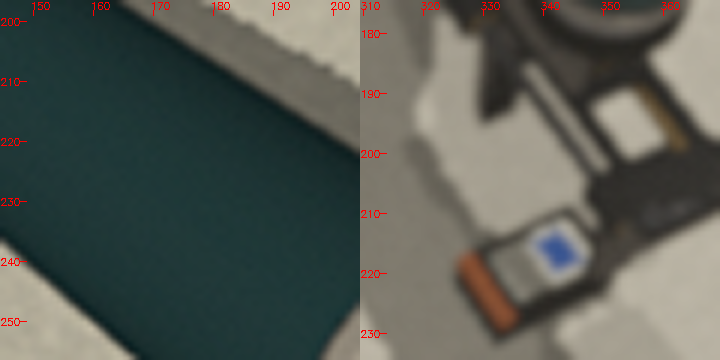

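The top view is blocked by the arm. In the scene view the fingers hang over the battery, around (345,210), with the orange tail at (332,223). The aim looks right, so I descend and grip.

Call:
carry_out(
  translation=[
    [2, 0, 0],
    [2, 0, 0],
    [2, 0, 0],
    [1, 0, 0],
    [1, 0, 0],
    [0, 0, 0],
  ],
  rot=[
    [0, 0, 0],
    [0, 0, 0],
    [0, 0, 0],
    [0, 0, 0],
    [0, 0, 0],
    [0, 0, 0],
  ],
  hand=[-1, -1, -1, -1, -1, -1],
)

```text
t: 3.5
tool_pos: [463.8, 259.4, 19.6]
tcp_rot: [[-0.001, 0.43, 0.903], [-0.001, 0.903, -0.43], [-1.0, -0.001, -0.0]]
contact_force: [1.1, -0.5, -0.5]
width: 0.999
```

Call:
carry_out(
  translation=[
    [0, 0, 0],
    [0, 0, 0],
    [0, 0, 0],
    [0, 0, 0],
    [0, 0, 0],
    [0, 0, 0],
    [0, 0, 0],
    [0, 0, 0],
    [0, 0, 0],
    [0, 0, 0],
  ],
  rot=[
    [0, 0, 0],
    [0, 0, 0],
    [0, 0, 0],
    [0, 0, 0],
    [0, 0, 0],
    [0, 0, 0],
    [0, 0, 0],
    [0, 0, 0],
    [0, 0, 0],
    [0, 0, 0],
  ],
  hand=[1, 1, 1, 1, 1, 1, 1, 1, 1, 1],
  grip_force=35,
)

```text
t: 4.5
tool_pos: [463.9, 260.3, 20.2]
tcp_rot: [[-0.0, 0.428, 0.904], [-0.0, 0.904, -0.428], [-1.0, -0.0, 0.0]]
contact_force: [-0.1, -0.5, -0.2]
width: 0.156
```

Call:
carry_out(
  translation=[
    [-1.5, 0, 0],
    [-2, 0, 0],
    [-2, 0, 0],
    [-2, 0, 0],
    [-2, 0, 0],
    [-2, 0, 0],
    [0, 0, 0],
  ],
  rot=[
    [0, 0, 0],
    [0, 0, 0],
    [0, 0, 0],
    [0, 0, 0],
    [0, 0, 0],
    [0, 0, 0],
    [0, 0, 0],
  ],
  hand=[1, 1, 1, 1, 1, 1, 1],
)

```text
t: 5.2
tool_pos: [465.4, 261.5, 138.6]
tcp_rot: [[0.005, 0.428, 0.904], [0.002, 0.904, -0.428], [-1.0, 0.004, 0.004]]
contact_force: [0.2, 0.5, 0.1]
width: 0.006
```

The jaws shut empty. I look again.

```bash
python3 - <<'E'
from h import *
s=viewer.get_image("scene");t=viewer.get_image("top");cv2.imwrite("pics/s2.png",s);cv2.imwrite("pics/t2.png",t)
f=cv2.resize(t,None,fx=.8,fy=.8)[:360,:360]
m=np.hstack([crop("scene",310,175,60,60,6,s),cv2.resize(t[150:330,80:260],(360,360))])
cv2.imwrite("pics/c3.png",m)
E
```

```text
(no output)
```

View pics/c3.png

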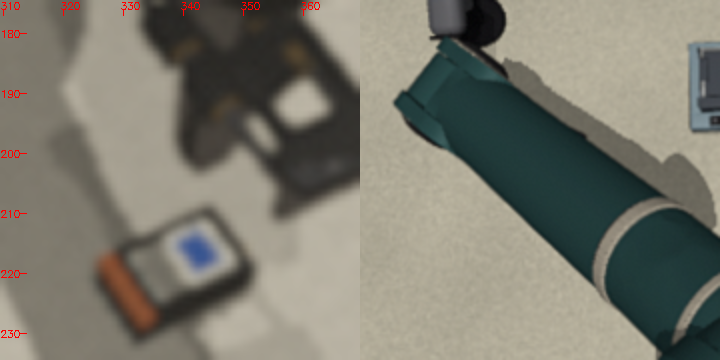

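```bash
python3 - <<'E'
from plan import *
from h import *
P,R,s=now();print(P,s["width"])
print("tip",proj("scene",P+R[:,0]*19),"tcp",proj("scene",P),"top tip",proj("top",P+R[:,0]*19))
for n in("scene","top"):
  print(n,"batt ctr",proj(n,(454.6,264.9,14)),"tail topcorners",[proj(n,(454.6+40*.903+q*22*.43,264.9-40*.43+q*22*.903,28)).round(1) for q in(-1,1)], "nose top", [proj(n,(454.6-32*.903+q*22*.43,264.9+32*.43+q*22*.903,28)).round(1) for q in(-1,1)])
E
```

```text
[464.03922334 260.13462225 135.78037959] 0.004034764521592959
tip [340.39795511 205.80224401] tcp [341.30063741 202.64357031] top tip [167.85002829 220.43730057]
scene batt ctr [338.71424657 220.3510105 ] tail topcorners [array([325., 218.]), array([332.4, 228.9])] nose top [array([344., 209.]), array([351.6, 219.6])]
top batt ctr [173.65296009 227.7495239 ] tail topcorners [array([184.8, 218.6]), array([172.3, 212.7])] nose top [array([174.3, 239.6]), array([161.7, 233.6])]
```

```bash
python3 - <<'E'
from plan import *
from h import *
P,R,s=now();im=cv2.imread("pics/s2.png");k=7;x0,y0=305,150
c=cv2.resize(im[y0:y0+84,x0:x0+80],None,fx=k,fy=k,interpolation=cv2.INTER_CUBIC)
g=lambda X:tuple(int(v) for v in ((proj("scene",X)+.5-[x0,y0])*k))
for X,col in((P+R[:,0]*19,(0,0,255)),(P,(0,255,0)),(P-R[:,0]*69,(255,0,255))):
    cv2.circle(c,g(X),4,col,-1)
for q in(-1,1):
    cv2.line(c,g(P-R[:,0]*69),g(P-R[:,0]*69+q*94*R[:,1]),(255,0,255),1); cv2.line(c,g(P),g(P+q*46*R[:,1]),(0,255,0),1)
cv2.imwrite("pics/c4.png",c)
E
```

```text
(no output)
```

View pics/c4.png

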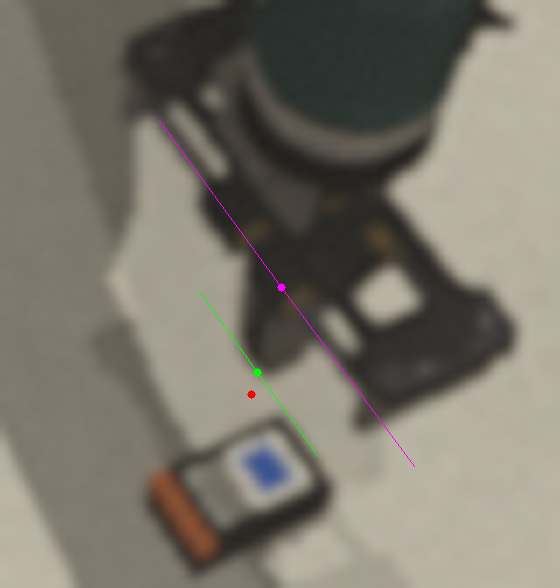

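The battery has not moved (tail corner still at (325.7,218)). The closed fingertips appear at about (344,203), while the state predicts (340.9,206). I lower the shut fingers gently to feel where the battery's top really is.

Call:
carry_out(
  translation=[
    [2, 0, 0],
    [2, 0, 0],
    [2, 0, 0],
    [1.2, 0, 0],
    [0, 0, 0],
    [0, 0, 0],
  ],
  rot=[
    [0, 0, 0],
    [0, 0, 0],
    [0, 0, 0],
    [0, 0, 0],
    [0, 0, 0],
    [0, 0, 0],
  ],
  hand=[1, 1, 1, 1, 1, 1],
)

```text
t: 5.9
tool_pos: [463.6, 260.6, 63.2]
tcp_rot: [[-0.001, 0.428, 0.904], [0.0, 0.904, -0.428], [-1.0, -0.0, -0.001]]
contact_force: [0.3, -0.5, -0.0]
width: -0.001
```

```bash
cat > ov.py <<'E'
from plan import *
from h import *
import sys
def ov(name,x0,y0,w,h,k):
    P,R,s=now();im=viewer.get_image("scene");cv2.imwrite(f"pics/{name}_raw.png",im)
    c=cv2.resize(im[y0:y0+h,x0:x0+w],None,fx=k,fy=k,interpolation=cv2.INTER_CUBIC)
    g=lambda X:tuple(int(v) for v in ((proj("scene",X)+.5-[x0,y0])*k))
    cv2.circle(c,g(P+R[:,0]*19),3,(0,0,255),-1);cv2.circle(c,g(P),3,(0,255,0),-1)
    cv2.imwrite(f"pics/{name}.png",c);print(P,s["width"],s["contact_force"])
E
python3 - <<'E'
from ov import *
ov("c5",305,165,75,75,8)
E
```

```text
[463.63161535 260.55074536  63.20086824] -0.0011814023367286237 [ 0.29341172 -0.45755673 -0.01093342]
```

View pics/c5.png

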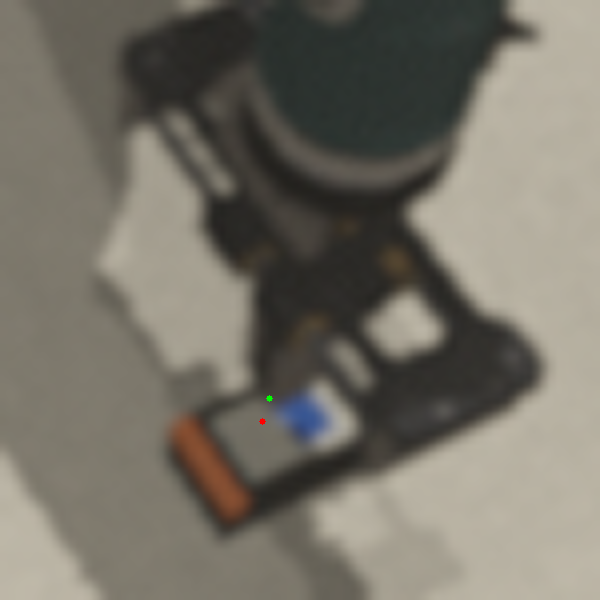

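The fingertips look nearer the robot, or higher, than the state says: seen at about (342,212.6), predicted (337,217). I settle it by touch with small downward steps.

Call:
carry_out(
  translation=[
    [0.5, 0, 0],
    [0.5, 0, 0],
    [0.3, 0, 0],
    [0.2, 0, 0],
    [0, 0, 0],
  ],
  rot=[
    [0, 0, 0],
    [0, 0, 0],
    [0, 0, 0],
    [0, 0, 0],
    [0, 0, 0],
  ],
  hand=[1, 1, 1, 1, 1],
)

```text
t: 6.45
tool_pos: [463.7, 260.2, 48.0]
tcp_rot: [[-0.0, 0.428, 0.904], [-0.0, 0.904, -0.428], [-1.0, -0.0, -0.0]]
contact_force: [1.3, 0.1, 0.4]
width: 0.01
```

Call:
carry_out(
  translation=[
    [0.1, 0, 0],
    [0.1, 0, 0],
    [0, 0, 0],
  ],
  rot=[
    [0, 0, 0],
    [0, 0, 0],
    [0, 0, 0],
  ],
  hand=[1, 1, 1],
)

```text
t: 6.75
tool_pos: [463.8, 260.3, 46.2]
tcp_rot: [[-0.0, 0.429, 0.904], [-0.0, 0.904, -0.429], [-1.0, -0.0, -0.0]]
contact_force: [0.2, -0.7, 0.7]
width: 0.004
```

Call:
carry_out(
  translation=[
    [0.1, 0, 0],
    [0.1, 0, 0],
    [0, 0, 0],
  ],
  rot=[
    [0, 0, 0],
    [0, 0, 0],
    [0, 0, 0],
  ],
  hand=[1, 1, 1],
)

```text
t: 7.05
tool_pos: [463.8, 260.2, 44.1]
tcp_rot: [[-0.0, 0.429, 0.904], [-0.0, 0.904, -0.429], [-1.0, -0.0, -0.0]]
contact_force: [-0.2, 0.1, 0.3]
width: 0.006
```

Call:
carry_out(
  translation=[
    [0.1, 0, 0],
    [0.1, 0, 0],
    [0.1, 0, 0],
    [0.1, 0, 0],
    [0, 0, 0],
  ],
  rot=[
    [0, 0, 0],
    [0, 0, 0],
    [0, 0, 0],
    [0, 0, 0],
    [0, 0, 0],
  ],
  hand=[1, 1, 1, 1, 1],
)

```text
t: 7.55
tool_pos: [463.8, 260.2, 40.1]
tcp_rot: [[-0.0, 0.429, 0.904], [-0.0, 0.904, -0.429], [-1.0, -0.0, -0.0]]
contact_force: [1.0, -0.2, 1.7]
width: 0.004
```

```bash
python3 - <<'E'
from ov import *
ov("c6",305,165,75,75,8)
E
```

```text
[463.78664844 260.222947    40.10497342] 0.004288061985722953 [ 1.03906955 -0.15194489  1.66295613]
```

View pics/c6.png

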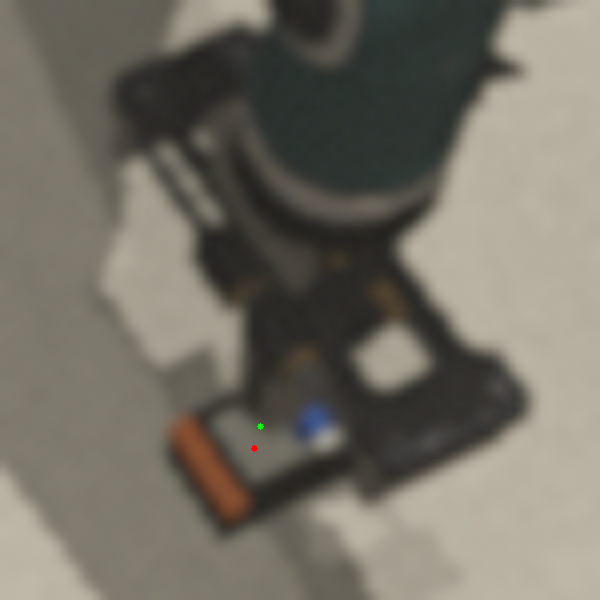

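Call:
carry_out(
  translation=[
    [0.1, 0, 0],
    [0, 0, 0],
  ],
  rot=[
    [0, 0, 0],
    [0, 0, 0],
  ],
  hand=[1, 1],
)

```text
t: 7.8
tool_pos: [463.8, 260.2, 39.2]
tcp_rot: [[-0.0, 0.428, 0.904], [-0.0, 0.904, -0.428], [-1.0, -0.0, -0.0]]
contact_force: [-0.0, -1.0, 0.8]
width: 0.004
```

Call:
carry_out(
  translation=[
    [0.1, 0, 0],
    [0, 0, 0],
  ],
  rot=[
    [0, 0, 0],
    [0, 0, 0],
  ],
  hand=[1, 1],
)

```text
t: 8.0
tool_pos: [463.8, 260.2, 38.1]
tcp_rot: [[-0.0, 0.428, 0.904], [-0.0, 0.904, -0.428], [-1.0, -0.0, -0.0]]
contact_force: [-1.2, 0.3, 0.3]
width: 0.004
```

```bash
python3 - <<'E'
from ov import *
for z in(21,28,40,50): 
    p=onz("scene",340.1,216.4,z);d=p-[463.8,260.2,0];c,s=np.cos(-.443),np.sin(-.443);print(z,p.round(1),"d along batt x,y",(c*d[0]+s*d[1]).round(1),(-s*d[0]+c*d[1]).round(1))
print(observe()["contact_force"],observe()["tool_pos"])
E
```

```text
21 [443.4 262.   21. ] d along batt x,y -19.3 -7.1
28 [447.2 263.3  28. ] d along batt x,y -16.3 -4.4
40 [453.8 265.3  40. ] d along batt x,y -11.3 0.3
50 [459.2 267.1  50. ] d along batt x,y -7.1 4.2
[-1.15319595  0.31209905  0.30210602] [463.79415075 260.24638979  38.12469509]
```

Call:
carry_out(
  translation=[
    [0.1, 0, 0],
    [0.1, 0, 0],
    [0.1, 0, 0],
    [0, 0, 0],
  ],
  rot=[
    [0, 0, 0],
    [0, 0, 0],
    [0, 0, 0],
    [0, 0, 0],
  ],
  hand=[1, 1, 1, 1],
)

```text
t: 8.4
tool_pos: [463.8, 260.2, 35.1]
tcp_rot: [[-0.0, 0.428, 0.904], [-0.0, 0.904, -0.428], [-1.0, -0.0, -0.0]]
contact_force: [0.1, -1.2, -1.1]
width: 0.004
```

Call:
carry_out(
  translation=[
    [0.1, 0, 0],
    [0.1, 0, 0],
    [0.1, 0, 0],
    [0, 0, 0],
  ],
  rot=[
    [0, 0, 0],
    [0, 0, 0],
    [0, 0, 0],
    [0, 0, 0],
  ],
  hand=[1, 1, 1, 1],
)

```text
t: 8.8
tool_pos: [463.8, 260.2, 32.1]
tcp_rot: [[-0.0, 0.429, 0.904], [-0.0, 0.904, -0.429], [-1.0, -0.0, -0.0]]
contact_force: [-0.3, -0.1, -0.3]
width: 0.001
```

```bash
python3 - <<'E'
from h import *
for z in (0,50): print(z,proj("scene",(0,0,z)),proj("top",(0,0,z)))
print(observe()["contact_force"],observe()["tool_pos"])
for u,v in ((0,0),): 0
# bench check: scanner base & pot & rack in both
for nm,a,b in(("potlid",(211,127),(356.5,231)),("orange mid batt",(329,223.5),(178.5,216))): print(nm,tri(a,b))
E
```

```text
0 [341.95905617 103.01412352] [259.72830223 378.65115592]
50 [343.89854666  93.84277386] [259.7241874  383.12797543]
[-0.28928213 -0.10128869 -0.30265216] [463.76704746 260.21459236  32.10297005]
potlid (array([ 432.79008652, -293.76757022,   62.45644828]), np.float64(3.341515806308163))
orange mid batt (array([489.68117043, 248.21558095,  26.59586217]), np.float64(0.4066128694555235))
```

Call:
carry_out(
  translation=[
    [0.1, 0, 0],
    [0.1, 0, 0],
    [0.1, 0, 0],
    [0, 0, 0],
  ],
  rot=[
    [0, 0, 0],
    [0, 0, 0],
    [0, 0, 0],
    [0, 0, 0],
  ],
  hand=[1, 1, 1, 1],
)

```text
t: 9.2
tool_pos: [463.8, 260.2, 29.1]
tcp_rot: [[-0.0, 0.429, 0.904], [-0.0, 0.904, -0.429], [-1.0, -0.0, -0.0]]
contact_force: [0.1, 0.5, 0.1]
width: 0.006
```

Call:
carry_out(
  translation=[
    [0.1, 0, 0],
    [0.1, 0, 0],
    [0.1, 0, 0],
    [0, 0, 0],
  ],
  rot=[
    [0, 0, 0],
    [0, 0, 0],
    [0, 0, 0],
    [0, 0, 0],
  ],
  hand=[1, 1, 1, 1],
)

```text
t: 9.6
tool_pos: [463.8, 260.2, 26.1]
tcp_rot: [[-0.0, 0.429, 0.904], [-0.0, 0.904, -0.429], [-1.0, -0.0, -0.0]]
contact_force: [0.0, -0.1, -0.4]
width: 0.001
```

Call:
carry_out(
  translation=[
    [0.1, 0, 0],
    [0.1, 0, 0],
    [0.1, 0, 0],
    [0, 0, 0],
  ],
  rot=[
    [0, 0, 0],
    [0, 0, 0],
    [0, 0, 0],
    [0, 0, 0],
  ],
  hand=[1, 1, 1, 1],
)

```text
t: 10.0
tool_pos: [463.8, 260.2, 23.1]
tcp_rot: [[-0.0, 0.429, 0.904], [-0.0, 0.904, -0.429], [-1.0, -0.0, -0.0]]
contact_force: [0.7, -0.3, 0.2]
width: 0.007
```

```bash
python3 - <<'E'
from ov import *
ov("c7",310,175,60,60,10)
E
```

```text
[463.75836121 260.22489064  23.10331583] 0.006625794822877113 [ 0.70617034 -0.2997675   0.21835882]
```

View pics/c7.png

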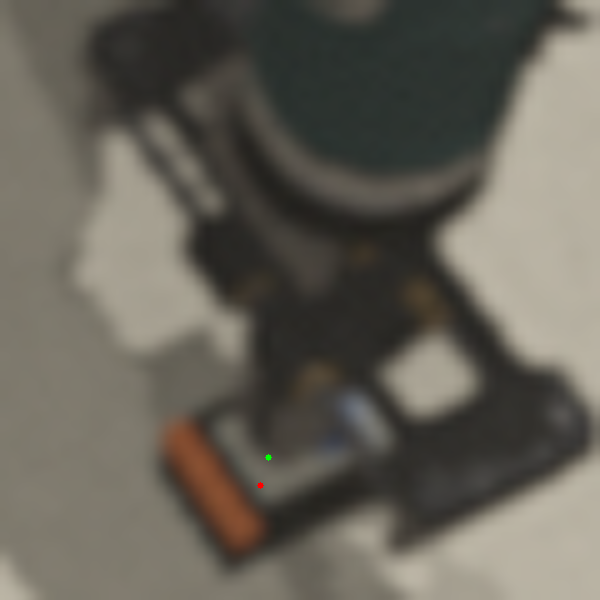

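Call:
carry_out(
  translation=[
    [0.1, 0, 0],
    [0.1, 0, 0],
    [0, 0, 0],
  ],
  rot=[
    [0, 0, 0],
    [0, 0, 0],
    [0, 0, 0],
  ],
  hand=[1, 1, 1],
)

```text
t: 10.35
tool_pos: [463.8, 260.2, 21.1]
tcp_rot: [[-0.0, 0.429, 0.904], [-0.0, 0.904, -0.429], [-1.0, -0.0, -0.0]]
contact_force: [0.7, -0.0, -0.7]
width: 0.003
```

Call:
carry_out(
  translation=[
    [0.1, 0, 0],
    [0.1, 0, 0],
    [0, 0, 0],
  ],
  rot=[
    [0, 0, 0],
    [0, 0, 0],
    [0, 0, 0],
  ],
  hand=[1, 1, 1],
)

```text
t: 10.65
tool_pos: [463.8, 260.2, 19.1]
tcp_rot: [[-0.0, 0.429, 0.904], [-0.0, 0.904, -0.429], [-1.0, -0.0, -0.0]]
contact_force: [0.2, -0.3, -0.3]
width: 0.005
```

Call:
carry_out(
  translation=[
    [0.1, 0, 0],
    [0.1, 0, 0],
    [0, 0, 0],
  ],
  rot=[
    [0, 0, 0],
    [0, 0, 0],
    [0, 0, 0],
  ],
  hand=[1, 1, 1],
)

```text
t: 10.95
tool_pos: [463.9, 260.3, 17.9]
tcp_rot: [[0.0, 0.429, 0.904], [-0.001, 0.904, -0.429], [-1.0, -0.0, 0.001]]
contact_force: [-1.4, -1.1, 6.5]
width: 0.005
```

```bash
python3 - <<'E'
from h import *
print(onz("scene",338.5,220,33),onz("scene",340.1,216.4,50),onz("scene",342,212.6,73))
s=observe();print(s["joint_pos"],s["tool_pos"])
E
```

```text
[464.10478675 266.91691483  33.        ] [459.23008261 267.06099018  50.        ] [456.79032193 268.67356222  73.        ]
[-0.07714482  0.64962885 -0.63257359  1.97830331  0.5877519   0.70241839
  0.05190987] [463.92366369 260.307181    17.85794384]
```

Contact on the battery top (z = 28) came at state z ≈ 18.2. So the real fingertips are about 9.8 mm above the reported TCP, where the text says 19 mm below it, a height discrepancy of about 29 mm. That explains the miss. I regrasp about 28 mm lower, with the tips about 2 mm above the bench.

Call:
carry_out(
  translation=[
    [-1, 0, 0],
    [-1.5, 0, 0],
    [0, 0, 0],
    [0, 0, 0],
    [0, 0, 0],
    [0, 0, 0],
    [0, 0, 0],
    [0, 0, 0],
    [0, 0, 0],
    [0, 0, 0],
    [0, 0, 0],
  ],
  rot=[
    [0, 0, 0],
    [0, 0, 0],
    [0, 0, 0],
    [0, 0, 0],
    [0, 0, 0],
    [0, 0, 0],
    [0, 0, 0],
    [0, 0, 0],
    [0, 0, 0],
    [0, 0, 0],
    [0, 0, 0],
  ],
  hand=[-1, -1, -1, -1, -1, -1, -1, -1, -1, -1, -1],
)

```text
t: 12.05
tool_pos: [463.8, 260.3, 42.2]
tcp_rot: [[-0.0, 0.429, 0.904], [-0.0, 0.904, -0.429], [-1.0, -0.0, -0.0]]
contact_force: [-0.7, 0.0, 0.2]
width: 0.936
```

Call:
carry_out(
  translation=[
    [1, 0, 0],
    [1, 0, 0],
    [1, 0, 0],
    [1, 0, 0],
    [0.5, 0, 0],
    [0.25, 0, 0],
    [0, 0, 0],
  ],
  rot=[
    [0, 0, 0],
    [0, 0, 0],
    [0, 0, 0],
    [0, 0, 0],
    [0, 0, 0],
    [0, 0, 0],
    [0, 0, 0],
  ],
  hand=[-1, -1, -1, -1, -1, -1, -1],
)

```text
t: 12.75
tool_pos: [463.7, 260.3, -5.6]
tcp_rot: [[-0.001, 0.428, 0.904], [-0.0, 0.904, -0.428], [-1.0, -0.0, -0.0]]
contact_force: [-0.5, 0.2, 0.5]
width: 1.004
```

Call:
carry_out(
  translation=[
    [0, 0, 0],
    [0, 0, 0],
    [0, 0, 0],
    [0, 0, 0],
    [0, 0, 0],
    [0, 0, 0],
    [0, 0, 0],
    [0, 0, 0],
    [0, 0, 0],
  ],
  rot=[
    [0, 0, 0],
    [0, 0, 0],
    [0, 0, 0],
    [0, 0, 0],
    [0, 0, 0],
    [0, 0, 0],
    [0, 0, 0],
    [0, 0, 0],
    [0, 0, 0],
  ],
  hand=[1, 1, 1, 1, 1, 1, 1, 1, 1],
  grip_force=35,
)

```text
t: 13.65
tool_pos: [464.0, 260.4, -5.1]
tcp_rot: [[0.0, 0.429, 0.904], [0.0, 0.904, -0.429], [-1.0, 0.0, 0.0]]
contact_force: [0.1, -0.5, 0.7]
width: 0.476
```

Call:
carry_out(
  translation=[
    [-1, 0, 0],
    [-2, 0, 0],
    [-2, 0, 0],
    [-2, 0, 0],
    [-2, 0, 0],
    [-1, 0, 0],
    [0, 0, 0],
  ],
  rot=[
    [0, 0, 0],
    [0, 0, 0],
    [0, 0, 0],
    [0, 0, 0],
    [0, 0, 0],
    [0, 0, 0],
    [0, 0, 0],
  ],
  hand=[1, 1, 1, 1, 1, 1, 1],
)

```text
t: 14.35
tool_pos: [464.6, 260.6, 96.1]
tcp_rot: [[0.002, 0.429, 0.903], [0.001, 0.903, -0.429], [-1.0, 0.002, 0.002]]
contact_force: [0.9, -0.6, -1.8]
width: 0.477
```

Gripped at 43.9 mm and lifted. Now I carry it over the bay and tilt the tail up by 0.22 rad.

```bash
cat >> plan.py <<'E'
CUP=np.array([578,-3.,22]);YAW=.028;OFF=np.array([-19.3,0,-10.])
def pose(x,y,z,tilt,off=OFF,cup=CUP,yaw=YAW):
    "TCP pose for battery centre at cup-frame x,y,z"
    R=down(yaw,tilt);c,s=np.cos(yaw),np.sin(yaw)
    return cup+[c*x-s*y,s*x+c*y,z]-R@off,R
E
python3 - <<'E'
from plan import *
import h,cv2
cv2.imwrite("pics/s3.png",h.viewer.get_image("scene"))
P,R,s=now();p,Q=pose(12,0,70,.22);print(p,P)
rows(P,R,[(p,Q,10)],1)
E
```

```text
[603.96062633  -2.27291244  75.34747546] [463.97625234 260.0688361   94.9999876 ]
end [603.98  -2.25  75.32] n 10
{"translation": [[0.2, -1.77, 2.39], [0.24, -1.88, 2.3], [0.28, -1.99, 2.2], [0.31, -2.09, 2.1], [0.34, -2.19, 1.99], [0.38, -2.28, 1.88], [0.4, -2.37, 1.77], [0.43, -2.45, 1.64], [0.45, -2.53, 1.51], [0.47, -2.59, 1.39]], "rot": [[-0.047, -0.022, 0.005], [-0.047, -0.021, 0.005], [-0.047, -0.022, 0.006], [-0.047, -0.021, 0.005], [-0.047, -0.022, 0.005], [-0.047, -0.021, 0.005], [-0.046, -0.022, 0.005], [-0.047, -0.021, 0.005], [-0.047, -0.022, 0.006], [-0.047, -0.021, 0.005]], "hand": [1, 1, 1, 1, 1, 1, 1, 1, 1, 1]}
```

Call:
carry_out(
  translation=[
    [0.2, -1.77, 2.39],
    [0.24, -1.88, 2.3],
    [0.28, -1.99, 2.2],
    [0.31, -2.09, 2.1],
    [0.34, -2.19, 1.99],
    [0.38, -2.28, 1.88],
    [0.4, -2.37, 1.77],
    [0.43, -2.45, 1.64],
    [0.45, -2.53, 1.51],
    [0.47, -2.59, 1.39],
    [0, 0, 0],
    [0, 0, 0],
  ],
  rot=[
    [-0.047, -0.022, 0.005],
    [-0.047, -0.021, 0.005],
    [-0.047, -0.022, 0.006],
    [-0.047, -0.021, 0.005],
    [-0.047, -0.022, 0.005],
    [-0.047, -0.021, 0.005],
    [-0.046, -0.022, 0.005],
    [-0.047, -0.021, 0.005],
    [-0.047, -0.022, 0.006],
    [-0.047, -0.021, 0.005],
    [0, 0, 0],
    [0, 0, 0],
  ],
  hand=[1, 1, 1, 1, 1, 1, 1, 1, 1, 1, 1, 1],
)

```text
t: 15.6
tool_pos: [602.8, -2.7, 73.5]
tcp_rot: [[0.214, -0.026, 0.976], [0.007, 1.0, 0.025], [-0.977, 0.001, 0.215]]
contact_force: [0.6, 0.9, -2.0]
width: 0.475
```

```bash
python3 - <<'E'
from plan import *
from h import *
P,R,s=now();print(P,R.round(3),s["contact_force"])
im=viewer.get_image("scene");cv2.imwrite("pics/s4.png",im);tp=viewer.get_image("top");cv2.imwrite("pics/t4.png",tp)
A=P+R@OFF; Bm=P+[0,0,28.8]+R@(OFF+[28.8,0,0])
def cent(im,x0,y0,w,h):
    c=im[y0:y0+h,x0:x0+w].astype(int);r=c[...,2]-c[...,0];m=(np.clip(r-55,0,None)).astype(float);yy,xx=np.mgrid[y0:y0+h,x0:x0+w];return (xx*m).sum()/m.sum(),(yy*m).sum()/m.sum(),(m>0).sum()
for nm,C0 in(("A",A),("B",Bm)):
    print(nm,C0.round(1),"tail-face mid",proj("scene",C0+R@[-8,0,38]).round(1),proj("top",C0+R@[-14,0,38]).round(1))
u,v=proj("scene",A+R@[-8,0,38]).astype(int);print("orange",cent(im,u-14,v-14,28,28))
# baseline: orange at pick
c,s_=np.cos(-.443),np.sin(-.443);print("pick pred",proj("scene",(454.6+c*38,264.9+s_*38,22)),cent(cv2.imread("pics/scene0.png"),315,208,28,28))
k=9;x0,y0=215,150
a=cv2.resize(im[y0:y0+64,x0:x0+64],None,fx=k,fy=k,interpolation=cv2.INTER_CUBIC)
cv2.imwrite("pics/c8.png",crop("scene",205,145,72,66,9,im))
E
```

```text
[602.84379166  -2.65475921  73.48381313] [[ 0.214 -0.026  0.976]
 [ 0.007  1.     0.025]
 [-0.977  0.001  0.215]] [ 0.60764035  0.94995932 -2.01331724]
A [588.9  -3.   90.2] tail-face mid [240.1 199.3] [258.4 166.5]
B [595.1  -2.8  90.9] tail-face mid [238.9 200.6] [258.3 164.4]
orange (np.float64(241.08031674208144), np.float64(197.52941176470588), np.int64(51))
pick pred [328.9952221  224.06283126] (np.float64(330.7803073420603), np.float64(222.88787706317586), np.int64(51))
```

View pics/c8.png

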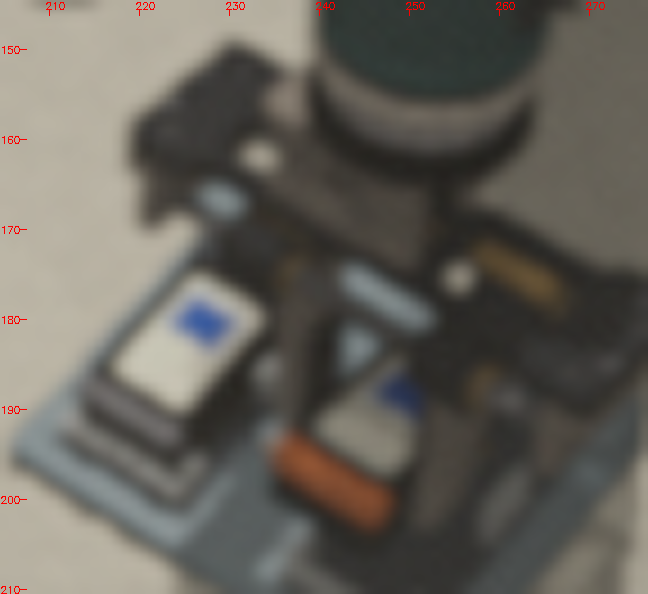

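The tilt check favours the tool-frame-offset model: orange band seen at (241.1,197.5), and its shift from the pick view matches that model best. Battery and bay line up in view, so I lower it to just above the guides.

```bash
cat >> plan.py <<'E'
def where(tag=""):
    P,R,s=now();C=P+R@OFF;d=C-CUP;c,sn=np.cos(YAW),np.sin(YAW);b=R[:,2]
    f=lambda d:np.array([c*d[0]+sn*d[1],-sn*d[0]+c*d[1],d[2]]).round(2)
    print(tag,"ctr",f(d),"nosebot",f(d+R@[14,0,-40]),"tilt",np.arcsin(b[2]).round(4),"yaw",np.arctan2(b[1],b[0]).round(4),"roll",R[2,1].round(4),"F",f(s["contact_force"]),"w",round(s["width"]*92,2),"t",s["t"])
E
python3 - <<'E'
from plan import *
where();P,R,s=now();rows(P,R,[(*pose(9,0,40,.22),4)],1)
E
```

```text
ctr [11.22  1.56 69.  ] nosebot [-24.81   1.54  46.69] tilt 0.2176 yaw 0.0291 roll 0.0012 F [-0.37  0.14 -2.22] w 43.88 t 15.7
end [600.97  -2.33  45.35] n 4
{"translation": [[0.7, -0.04, -0.21], [0.69, -0.04, -0.21], [0.7, -0.04, -0.21], [0.69, -0.04, -0.21]], "rot": [[0.0, -0.001, -0.0], [0.001, -0.0, -0.001], [-0.0, -0.001, -0.0], [0.0, -0.0, -0.0]], "hand": [1, 1, 1, 1]}
```

Call:
carry_out(
  translation=[
    [0.7, 0, -0.2],
    [0.7, 0, -0.2],
    [0.7, 0, -0.2],
    [0.7, 0, -0.2],
    [0, 0, 0],
    [0, 0, 0],
    [0, 0, 0],
  ],
  rot=[
    [0, 0, 0],
    [0, 0, 0],
    [0, 0, 0],
    [0, 0, 0],
    [0, 0, 0],
    [0, 0, 0],
    [0, 0, 0],
  ],
  hand=[1, 1, 1, 1, 1, 1, 1],
)

```text
t: 16.4
tool_pos: [602.5, -1.9, 46.1]
tcp_rot: [[0.218, -0.028, 0.976], [0.006, 1.0, 0.027], [-0.976, 0.0, 0.218]]
contact_force: [0.5, 0.3, -1.2]
width: 0.479
```

```bash
python3 - <<'E'
from plan import *
where();P,R,s=now();rows(P,R,[(*pose(9,0,36,.22),1)],1)
E
```

```text
ctr [10.55  0.39 40.8 ] nosebot [-25.44   0.39  18.42] tilt 0.2196 yaw 0.0281 roll 0.0003 F [ 0.5   0.25 -1.22] w 44.09 t 16.4
end [600.9   -2.36  41.38] n 1
{"translation": [[0.43, -0.04, -0.26]], "rot": [[0.0, -0.0, -0.0]], "hand": [1]}
```

Call:
carry_out(
  translation=[
    [0.195, 0, -0.044],
    [0.195, 0, -0.044],
    [0, 0, 0],
    [0, 0, 0],
  ],
  rot=[
    [0, 0, 0],
    [0, 0, 0],
    [0, 0, 0],
    [0, 0, 0],
  ],
  hand=[1, 1, 1, 1],
)

```text
t: 16.8
tool_pos: [602.2, -2.1, 41.9]
tcp_rot: [[0.217, -0.028, 0.976], [0.006, 1.0, 0.027], [-0.976, 0.0, 0.217]]
contact_force: [0.3, -0.1, -1.6]
width: 0.475
```

Call:
carry_out(
  translation=[
    [0.1, 0, -0.022],
    [0.1, 0, -0.022],
    [0, 0, 0],
  ],
  rot=[
    [0, 0, 0],
    [0, 0, 0],
    [0, 0, 0],
  ],
  hand=[1, 1, 1],
)

```text
t: 17.1
tool_pos: [602.1, -2.1, 39.7]
tcp_rot: [[0.217, -0.028, 0.976], [0.006, 1.0, 0.027], [-0.976, 0.0, 0.217]]
contact_force: [0.6, -0.5, -1.5]
width: 0.48
```

Call:
carry_out(
  translation=[
    [0.1, 0, -0.022],
    [0, 0, 0],
  ],
  rot=[
    [0, 0, 0],
    [0, 0, 0],
  ],
  hand=[1, 1],
)

```text
t: 17.3
tool_pos: [602.1, -2.0, 38.7]
tcp_rot: [[0.217, -0.028, 0.976], [0.006, 1.0, 0.027], [-0.976, 0.0, 0.217]]
contact_force: [-0.4, -0.6, -1.7]
width: 0.473
```

Call:
carry_out(
  translation=[
    [0.1, 0, -0.022],
    [0, 0, 0],
  ],
  rot=[
    [0, 0, 0],
    [0, 0, 0],
  ],
  hand=[1, 1],
)

```text
t: 17.5
tool_pos: [602.1, -2.0, 37.7]
tcp_rot: [[0.217, -0.028, 0.976], [0.006, 1.0, 0.027], [-0.976, 0.0, 0.217]]
contact_force: [0.1, 0.3, -1.8]
width: 0.476
```

```bash
python3 - <<'E'
from plan import *
where()
E
```

```text
ctr [10.21  0.28 32.35] nosebot [-25.79   0.29  10.  ] tilt 0.2189 yaw 0.028 roll 0.0003 F [ 0.14  0.29 -1.75] w 43.76 t 17.5
```

Call:
carry_out(
  translation=[
    [0.1, 0, -0.022],
    [0.1, 0, -0.022],
    [0, 0, 0],
  ],
  rot=[
    [0, 0, 0],
    [0, 0, 0],
    [0, 0, 0],
  ],
  hand=[1, 1, 1],
)

```text
t: 17.8
tool_pos: [602.1, -2.0, 35.6]
tcp_rot: [[0.217, -0.028, 0.976], [0.006, 1.0, 0.027], [-0.976, 0.0, 0.217]]
contact_force: [-0.7, -0.1, -1.9]
width: 0.472
```

Call:
carry_out(
  translation=[
    [0.1, 0, -0.022],
    [0.1, 0, -0.022],
    [0, 0, 0],
  ],
  rot=[
    [0, 0, 0],
    [0, 0, 0],
    [0, 0, 0],
  ],
  hand=[1, 1, 1],
)

```text
t: 18.1
tool_pos: [602.1, -2.0, 33.5]
tcp_rot: [[0.217, -0.028, 0.976], [0.006, 1.0, 0.027], [-0.976, 0.0, 0.217]]
contact_force: [0.2, 0.4, -1.6]
width: 0.475
```

Call:
carry_out(
  translation=[
    [0.1, 0, -0.022],
    [0.1, 0, -0.022],
    [0, 0, 0],
  ],
  rot=[
    [0, 0, 0],
    [0, 0, 0],
    [0, 0, 0],
  ],
  hand=[1, 1, 1],
)

```text
t: 18.4
tool_pos: [602.1, -2.0, 31.5]
tcp_rot: [[0.217, -0.028, 0.976], [0.006, 1.0, 0.027], [-0.976, 0.0, 0.217]]
contact_force: [-0.8, 0.3, -2.6]
width: 0.473
```

```bash
python3 - <<'E'
from plan import *
where()
E
```

```text
ctr [10.18  0.29 26.16] nosebot [-25.83   0.29   3.81] tilt 0.2188 yaw 0.0281 roll 0.0003 F [-0.79  0.36 -2.57] w 43.48 t 18.4
```

Call:
carry_out(
  translation=[
    [0.1, 0, -0.022],
    [0.1, 0, -0.022],
    [0, 0, 0],
  ],
  rot=[
    [0, 0, 0],
    [0, 0, 0],
    [0, 0, 0],
  ],
  hand=[1, 1, 1],
)

```text
t: 18.7
tool_pos: [602.1, -2.0, 29.5]
tcp_rot: [[0.217, -0.028, 0.976], [0.006, 1.0, 0.027], [-0.976, 0.0, 0.217]]
contact_force: [0.4, 0.8, -1.8]
width: 0.473
```

Call:
carry_out(
  translation=[
    [0.1, 0, -0.022],
    [0, 0, 0],
  ],
  rot=[
    [0, 0, 0],
    [0, 0, 0],
  ],
  hand=[1, 1],
)

```text
t: 18.9
tool_pos: [602.2, -2.0, 28.5]
tcp_rot: [[0.217, -0.028, 0.976], [0.006, 1.0, 0.027], [-0.976, 0.0, 0.217]]
contact_force: [-0.1, -1.2, -2.3]
width: 0.476
```

Call:
carry_out(
  translation=[
    [0.05, 0, -0.011],
    [0, 0, 0],
  ],
  rot=[
    [0, 0, 0],
    [0, 0, 0],
  ],
  hand=[1, 1],
)

```text
t: 19.1
tool_pos: [602.2, -2.0, 28.0]
tcp_rot: [[0.217, -0.028, 0.976], [0.006, 1.0, 0.027], [-0.976, 0.0, 0.217]]
contact_force: [0.6, 0.1, -1.6]
width: 0.476
```

```bash
python3 - <<'E'
from plan import *
where()
E
```

```text
ctr [10.28  0.3  22.67] nosebot [-25.72   0.31   0.32] tilt 0.219 yaw 0.028 roll 0.0003 F [ 0.59  0.03 -1.56] w 43.78 t 19.1
```

Call:
carry_out(
  translation=[
    [0.05, 0, -0.011],
    [0, 0, 0],
  ],
  rot=[
    [0, 0, 0],
    [0, 0, 0],
  ],
  hand=[1, 1],
)

```text
t: 19.3
tool_pos: [602.3, -2.0, 27.7]
tcp_rot: [[0.217, -0.028, 0.976], [0.006, 1.0, 0.027], [-0.976, 0.0, 0.218]]
contact_force: [-0.2, 0.1, 0.9]
width: 0.477
```

Call:
carry_out(
  translation=[
    [0.05, 0, -0.011],
    [0, 0, 0],
  ],
  rot=[
    [0, 0, 0],
    [0, 0, 0],
  ],
  hand=[1, 1],
)

```text
t: 19.5
tool_pos: [602.4, -2.0, 27.4]
tcp_rot: [[0.218, -0.028, 0.976], [0.006, 1.0, 0.027], [-0.976, 0.0, 0.218]]
contact_force: [-0.8, -0.9, 2.6]
width: 0.475
```

Call:
carry_out(
  translation=[
    [0.05, 0, -0.011],
    [0, 0, 0],
  ],
  rot=[
    [0, 0, 0],
    [0, 0, 0],
  ],
  hand=[1, 1],
)

```text
t: 19.7
tool_pos: [602.6, -1.9, 27.1]
tcp_rot: [[0.218, -0.028, 0.976], [0.006, 1.0, 0.027], [-0.976, 0.0, 0.218]]
contact_force: [-2.3, 0.2, 6.3]
width: 0.477
```

```bash
python3 - <<'E'
from plan import *
where()
E
```

```text
ctr [10.63  0.43 21.77] nosebot [-25.35   0.43  -0.61] tilt 0.2198 yaw 0.0282 roll 0.0 F [-2.26  0.29  6.25] w 43.92 t 19.7
```

Floor contact came at the predicted height, so y is between the guides. I back off 0.7 mm and slide under the hood.

Call:
carry_out(
  translation=[
    [-0.068, 0, 0.015],
    [-0.044, 0, -0.195],
    [-0.044, 0, -0.195],
    [0, 0, 0],
  ],
  rot=[
    [0, 0, 0],
    [0, 0, 0],
    [0, 0, 0],
    [0, 0, 0],
  ],
  hand=[1, 1, 1, 1],
)

```text
t: 20.1
tool_pos: [598.7, -2.0, 27.6]
tcp_rot: [[0.218, -0.028, 0.975], [0.007, 1.0, 0.027], [-0.976, 0.001, 0.219]]
contact_force: [1.7, 0.3, 2.8]
width: 0.476
```

Call:
carry_out(
  translation=[
    [-0.022, 0, -0.098],
    [-0.022, 0, -0.098],
    [0, 0, 0],
  ],
  rot=[
    [0, 0, 0],
    [0, 0, 0],
    [0, 0, 0],
  ],
  hand=[1, 1, 1],
)

```text
t: 20.4
tool_pos: [596.6, -2.1, 27.5]
tcp_rot: [[0.218, -0.028, 0.976], [0.007, 1.0, 0.027], [-0.976, 0.0, 0.218]]
contact_force: [2.9, 0.1, 1.8]
width: 0.475
```

Call:
carry_out(
  translation=[
    [-0.022, 0, -0.098],
    [-0.022, 0, -0.098],
    [0, 0, 0],
  ],
  rot=[
    [0, 0, 0],
    [0, 0, 0],
    [0, 0, 0],
  ],
  hand=[1, 1, 1],
)

```text
t: 20.7
tool_pos: [594.8, -2.2, 27.5]
tcp_rot: [[0.218, -0.028, 0.975], [0.007, 1.0, 0.027], [-0.976, 0.001, 0.218]]
contact_force: [4.4, 1.0, 1.9]
width: 0.478
```

```bash
python3 - <<'E'
from plan import *
where()
E
```

```text
ctr [ 2.8   0.35 22.2 ] nosebot [-33.18   0.35  -0.2 ] tilt 0.2202 yaw 0.0282 roll 0.0005 F [4.43 0.83 1.88] w 43.96 t 20.7
```

Call:
carry_out(
  translation=[
    [-0.05, 0, -0.09],
    [0, 0, 0],
  ],
  rot=[
    [0, 0, 0],
    [0, 0, 0],
  ],
  hand=[1, 1],
)

```text
t: 20.9
tool_pos: [593.6, -2.2, 27.7]
tcp_rot: [[0.218, -0.028, 0.976], [0.007, 1.0, 0.027], [-0.976, 0.001, 0.218]]
contact_force: [5.4, 0.2, 1.1]
width: 0.476
```

Call:
carry_out(
  translation=[
    [-0.022, 0, -0.098],
    [0, 0, 0],
  ],
  rot=[
    [0, 0, 0],
    [0, 0, 0],
  ],
  hand=[1, 1],
)

```text
t: 21.1
tool_pos: [592.7, -2.2, 27.7]
tcp_rot: [[0.218, -0.028, 0.975], [0.007, 1.0, 0.027], [-0.976, 0.001, 0.218]]
contact_force: [5.6, 1.1, 0.8]
width: 0.475
```

```bash
python3 - <<'E'
from plan import *
where()
E
```

```text
ctr [ 0.79  0.33 22.36] nosebot [-35.19   0.33  -0.04] tilt 0.2201 yaw 0.0281 roll 0.0006 F [5.58 0.93 0.85] w 43.74 t 21.1
```

Contact force is growing by about 1 N/mm, which is the sprung contacts, pressed roughly 2.7 mm. Next I rock down to 0.13 rad about the nose while pushing about 1.5 mm further.

```bash
cat >> plan.py <<'E'
def nosepose(nx,nz,tilt,y):
    "TCP pose for nose bottom edge at cup-frame nx,nz"
    c,s=np.cos(tilt),np.sin(tilt);return pose(nx+40*c-14*s,y,nz+40*s+14*c,tilt)
E
python3 - <<'E'
from plan import *
P,R,s=now();rows(P,R,[(*nosepose(-36.0,.1,.17,.33),3),(*nosepose(-36.7,.1,.13,.33),3)],1)
E
```

```text
end [591.52  -2.28  23.31] n 6
{"translation": [[0.07, -0.0, -0.04], [0.08, -0.0, -0.03], [0.07, -0.0, -0.04], [0.06, -0.0, -0.03], [0.07, -0.0, -0.03], [0.06, -0.0, -0.03]], "rot": [[0.0, 0.017, -0.0], [0.0, 0.016, -0.0], [0.0, 0.017, -0.001], [0.0, 0.013, 0.0], [0.0, 0.014, 0.0], [0.0, 0.013, 0.0]], "hand": [1, 1, 1, 1, 1, 1]}
```

Call:
carry_out(
  translation=[
    [0.07, 0, -0.04],
    [0.08, 0, -0.03],
    [0.07, 0, -0.04],
    [0, 0, 0],
  ],
  rot=[
    [0, 0.017, 0],
    [0, 0.016, 0],
    [0, 0.017, 0],
    [0, 0, 0],
  ],
  hand=[1, 1, 1, 1],
)

```text
t: 21.5
tool_pos: [592.2, -2.3, 25.1]
tcp_rot: [[0.168, -0.028, 0.985], [0.006, 1.0, 0.027], [-0.986, 0.001, 0.168]]
contact_force: [6.0, 0.0, 1.2]
width: 0.477
```

Call:
carry_out(
  translation=[
    [0.06, 0, -0.03],
    [0.07, 0, -0.03],
    [0.06, 0, -0.03],
    [0, 0, 0],
  ],
  rot=[
    [0, 0.013, 0],
    [0, 0.014, 0],
    [0, 0.013, 0],
    [0, 0, 0],
  ],
  hand=[1, 1, 1, 1],
)

```text
t: 21.9
tool_pos: [591.7, -2.3, 23.1]
tcp_rot: [[0.129, -0.028, 0.991], [0.005, 1.0, 0.028], [-0.992, 0.001, 0.129]]
contact_force: [6.5, -0.3, -0.2]
width: 0.477
```

```bash
python3 - <<'E'
from plan import *
where()
P,R,s=now();rows(P,R,[(*nosepose(-37.3,.2,.11,.33),3),(*nosepose(-37.3,.2,.08,.33),3)],1)
E
```

```text
ctr [ 1.34  0.31 18.93] nosebot [-36.51   0.33  -0.13] tilt 0.1298 yaw 0.0279 roll 0.0009 F [ 6.52 -0.5  -0.16] w 43.86 t 21.9
end [590.97  -2.31  20.88] n 6
{"translation": [[0.02, 0.0, -0.03], [0.02, 0.0, -0.03], [0.02, 0.0, -0.02], [0.05, 0.0, -0.01], [0.05, 0.0, -0.0], [0.05, 0.0, -0.01]], "rot": [[-0.0, 0.007, -0.0], [-0.0, 0.006, -0.001], [-0.0, 0.007, 0.0], [-0.0, 0.01, 0.0], [-0.0, 0.01, 0.0], [-0.0, 0.01, 0.0]], "hand": [1, 1, 1, 1, 1, 1]}
```

Call:
carry_out(
  translation=[
    [0.03, 0, -0.015],
    [0.03, 0, -0.015],
    [0.03, 0, -0.015],
    [0, 0, 0],
  ],
  rot=[
    [0, 0.007, 0],
    [0, 0.007, 0],
    [0, 0.007, 0],
    [0, 0, 0],
  ],
  hand=[1, 1, 1, 1],
)

```text
t: 22.3
tool_pos: [591.4, -2.3, 22.1]
tcp_rot: [[0.109, -0.028, 0.994], [0.004, 1.0, 0.028], [-0.994, 0.001, 0.109]]
contact_force: [6.2, -0.2, -0.2]
width: 0.478
```

Call:
carry_out(
  translation=[
    [0.045, 0, -0.01],
    [0.045, 0, -0.01],
    [0, 0, 0],
  ],
  rot=[
    [0, 0.01, 0],
    [0, 0.01, 0],
    [0, 0, 0],
  ],
  hand=[1, 1, 1],
)

```text
t: 22.6
tool_pos: [591.0, -2.3, 21.1]
tcp_rot: [[0.088, -0.028, 0.996], [0.003, 1.0, 0.028], [-0.996, 0.001, 0.088]]
contact_force: [5.2, 0.0, -0.9]
width: 0.473
```

```bash
python3 - <<'E'
from plan import *
where()
E
```

```text
ctr [ 1.39  0.36 17.46] nosebot [-3.722e+01  3.600e-01 -2.000e-02] tilt 0.0886 yaw 0.0283 roll 0.0008 F [ 5.19 -0.11 -0.85] w 43.53 t 22.6
```

Call:
carry_out(
  translation=[
    [0.05, 0, -0.02],
    [0.05, 0, -0.02],
    [0, 0, 0],
  ],
  rot=[
    [0, 0.01, 0],
    [0, 0.01, 0],
    [0, 0, 0],
  ],
  hand=[1, 1, 1],
)

```text
t: 22.9
tool_pos: [590.6, -2.2, 20.1]
tcp_rot: [[0.068, -0.029, 0.997], [0.003, 1.0, 0.028], [-0.998, 0.001, 0.068]]
contact_force: [5.6, -0.4, 0.8]
width: 0.473
```

Call:
carry_out(
  translation=[
    [0.05, 0, -0.01],
    [0, 0, 0],
  ],
  rot=[
    [0, 0.01, 0],
    [0, 0, 0],
  ],
  hand=[1, 1],
)

```text
t: 23.1
tool_pos: [590.6, -2.2, 19.6]
tcp_rot: [[0.058, -0.029, 0.998], [0.002, 1.0, 0.029], [-0.998, 0.001, 0.059]]
contact_force: [5.0, 0.7, -0.1]
width: 0.475
```

Call:
carry_out(
  translation=[
    [0.05, 0, -0.01],
    [0, 0, 0],
  ],
  rot=[
    [0, 0.01, 0],
    [0, 0, 0],
  ],
  hand=[1, 1],
)

```text
t: 23.3
tool_pos: [590.5, -2.2, 19.1]
tcp_rot: [[0.049, -0.029, 0.998], [0.002, 1.0, 0.029], [-0.999, 0.001, 0.049]]
contact_force: [4.9, -0.1, -0.1]
width: 0.476
```

```bash
python3 - <<'E'
from plan import *
where()
E
```

```text
ctr [ 1.58  0.47 15.9 ] nosebot [-3.769e+01  4.600e-01 -3.000e-02] tilt 0.0486 yaw 0.0286 roll 0.0007 F [ 4.94 -0.23 -0.1 ] w 43.81 t 23.3
```

Call:
carry_out(
  translation=[
    [0.05, 0, -0.005],
    [0, 0, 0],
  ],
  rot=[
    [0, 0.01, 0],
    [0, 0, 0],
  ],
  hand=[1, 1],
)

```text
t: 23.5
tool_pos: [590.4, -2.2, 18.6]
tcp_rot: [[0.038, -0.029, 0.999], [0.002, 1.0, 0.029], [-0.999, 0.001, 0.038]]
contact_force: [5.7, 0.0, 0.8]
width: 0.473
```

Call:
carry_out(
  translation=[
    [0.05, 0, -0.005],
    [0, 0, 0],
  ],
  rot=[
    [0, 0.01, 0],
    [0, 0, 0],
  ],
  hand=[1, 1],
)

```text
t: 23.7
tool_pos: [590.4, -2.2, 18.1]
tcp_rot: [[0.028, -0.029, 0.999], [0.002, 1.0, 0.029], [-1.0, 0.001, 0.028]]
contact_force: [5.2, 0.9, 0.6]
width: 0.473
```

Call:
carry_out(
  translation=[
    [0.05, 0, 0],
    [0, 0, 0],
  ],
  rot=[
    [0, 0.01, 0],
    [0, 0, 0],
  ],
  hand=[1, 1],
)

```text
t: 23.9
tool_pos: [590.3, -2.1, 17.6]
tcp_rot: [[0.018, -0.029, 0.999], [0.001, 1.0, 0.029], [-1.0, 0.001, 0.018]]
contact_force: [5.4, 0.3, -0.7]
width: 0.475
```

```bash
python3 - <<'E'
from plan import *
where()
E
```

```text
ctr [ 1.96  0.49 14.68] nosebot [-37.78   0.48  -0.05] tilt 0.0183 yaw 0.0287 roll 0.0007 F [ 5.44  0.2  -0.71] w 43.7 t 23.9
```

Call:
carry_out(
  translation=[
    [0.05, 0, 0],
    [0, 0, 0],
  ],
  rot=[
    [0, 0.01, 0],
    [0, 0, 0],
  ],
  hand=[1, 1],
)

```text
t: 24.1
tool_pos: [590.3, -2.2, 17.1]
tcp_rot: [[0.008, -0.029, 1.0], [0.001, 1.0, 0.029], [-1.0, 0.001, 0.008]]
contact_force: [5.0, 0.3, 0.3]
width: 0.476
```

Call:
carry_out(
  translation=[
    [0.04, 0, 0],
    [0, 0, 0],
  ],
  rot=[
    [0, 0.008, 0],
    [0, 0, 0],
  ],
  hand=[1, 1],
)

```text
t: 24.3
tool_pos: [590.2, -2.1, 16.8]
tcp_rot: [[0.0, -0.029, 1.0], [0.001, 1.0, 0.029], [-1.0, 0.001, 0.0]]
contact_force: [5.5, 0.4, 0.5]
width: 0.476
```

Call:
carry_out(
  translation=[
    [0.04, 0, 0],
    [0, 0, 0],
  ],
  rot=[
    [0, 0, 0],
    [0, 0, 0],
  ],
  hand=[1, 1],
)

```text
t: 24.5
tool_pos: [590.2, -2.2, 16.7]
tcp_rot: [[0.001, -0.028, 1.0], [0.0, 1.0, 0.028], [-1.0, 0.0, 0.001]]
contact_force: [4.8, 1.0, 2.0]
width: 0.475
```

```bash
python3 - <<'E'
from plan import *
where();print(observe()["wrist_torque"])
E
```

```text
ctr [ 2.21  0.48 14.02] nosebot [-37.78   0.47  -0.  ] tilt 0.0006 yaw 0.0284 roll 0.0003 F [4.81 0.86 2.  ] w 43.67 t 24.5
[ 0.1254399  -1.20422288  0.15771992]
```

Call:
carry_out(
  translation=[
    [0.06, 0, 0.03],
    [0, 0, 0.03],
    [0, 0, 0.03],
    [0, 0, 0],
  ],
  rot=[
    [0, 0, 0],
    [0, 0, 0],
    [0, 0, 0],
    [0, 0, 0],
  ],
  hand=[1, 1, 1, 1],
)

```text
t: 24.9
tool_pos: [590.3, -2.1, 16.6]
tcp_rot: [[-0.001, -0.028, 1.0], [-0.0, 1.0, 0.028], [-1.0, -0.0, -0.001]]
contact_force: [0.7, 0.8, 8.5]
width: 0.476
```

```bash
python3 - <<'E'
from plan import *
where();print(observe()["wrist_torque"])
E
```

```text
ctr [ 2.38  0.52 13.87] nosebot [-37.63   0.51  -0.09] tilt -0.001 yaw 0.0283 roll -0.0004 F [0.71 0.82 8.48] w 43.82 t 24.9
[ 0.03728151 -0.39639121  0.11088283]
```

Flat (tilt ≈ 0, centre 13.9 mm above the floor), and the tail wall now carries the spring load. I open slightly and withdraw.

Call:
carry_out(
  translation=[
    [-0.06, 0, 0],
    [0, 0, 0],
    [0, 0, 0],
    [0, 0, 0],
    [0, 0, 0],
  ],
  rot=[
    [0, 0, 0],
    [0, 0, 0],
    [0, 0, 0],
    [0, 0, 0],
    [0, 0, 0],
  ],
  hand=[-0.2, -0.2, -0.2, -0.2, -0.2],
)

```text
t: 25.4
tool_pos: [590.5, -2.4, 16.1]
tcp_rot: [[-0.001, -0.028, 1.0], [0.0, 1.0, 0.028], [-1.0, 0.0, -0.001]]
contact_force: [0.4, 0.2, -0.2]
width: 0.6
```

Call:
carry_out(
  translation=[
    [-0.5, 0, 0],
    [-1, 0, 0],
    [-1.5, 0, 0],
    [-1, 0, 0],
    [0, 0, 0],
    [0, 0, 0],
  ],
  rot=[
    [0, 0, 0],
    [0, 0, 0],
    [0, 0, 0],
    [0, 0, 0],
    [0, 0, 0],
    [0, 0, 0],
  ],
  hand=[-0.2, -0.2, -0.2, -0.2, -0.2, -0.2],
)

```text
t: 26.0
tool_pos: [591.2, -2.6, 57.0]
tcp_rot: [[0.001, -0.028, 1.0], [-0.0, 1.0, 0.028], [-1.0, -0.0, 0.001]]
contact_force: [0.4, -0.2, 0.7]
width: 0.599
```

Now I shut the fingers and press the tail from above as a check.

Call:
carry_out(
  translation=[
    [0, 0, 0.5],
    [0, 0, 0.5],
    [0, 0, 0.5],
    [0, 0, 0],
    [0, 0, 0],
    [0, 0, 0],
    [0, 0, 0],
  ],
  rot=[
    [0, 0, 0],
    [0, 0, 0],
    [0, 0, 0],
    [0, 0, 0],
    [0, 0, 0],
    [0, 0, 0],
    [0, 0, 0],
  ],
  hand=[1, 1, 1, 1, 1, 1, 1],
)

```text
t: 26.7
tool_pos: [605.8, -1.9, 56.4]
tcp_rot: [[-0.0, -0.028, 1.0], [0.0, 1.0, 0.028], [-1.0, 0.0, -0.0]]
contact_force: [0.1, 0.1, 0.3]
width: 0.017
```

Call:
carry_out(
  translation=[
    [0.5, 0, 0],
    [0.5, 0, 0],
    [0.3, 0, 0],
    [0.1, 0, 0],
    [0, 0, 0],
  ],
  rot=[
    [0, 0, 0],
    [0, 0, 0],
    [0, 0, 0],
    [0, 0, 0],
    [0, 0, 0],
  ],
  hand=[1, 1, 1, 1, 1],
)

```text
t: 27.2
tool_pos: [605.8, -1.8, 42.1]
tcp_rot: [[-0.0, -0.028, 1.0], [0.0, 1.0, 0.028], [-1.0, 0.0, -0.0]]
contact_force: [0.2, -0.4, 0.1]
width: 0.005
```

Call:
carry_out(
  translation=[
    [0.1, 0, 0],
    [0.05, 0, 0],
    [0, 0, 0],
  ],
  rot=[
    [0, 0, 0],
    [0, 0, 0],
    [0, 0, 0],
  ],
  hand=[1, 1, 1],
)

```text
t: 27.5
tool_pos: [606.0, -2.0, 41.0]
tcp_rot: [[0.0, -0.028, 1.0], [0.0, 1.0, 0.028], [-1.0, 0.0, 0.0]]
contact_force: [0.2, -0.5, -0.5]
width: 0.005
```

Call:
carry_out(
  translation=[
    [0.1, 0, 0],
    [0, 0, 0],
  ],
  rot=[
    [0, 0, 0],
    [0, 0, 0],
  ],
  hand=[1, 1],
)

```text
t: 27.7
tool_pos: [605.9, -2.0, 39.9]
tcp_rot: [[-0.0, -0.028, 1.0], [0.0, 1.0, 0.028], [-1.0, 0.0, -0.0]]
contact_force: [-0.5, -0.8, 0.3]
width: 0.005
```

Call:
carry_out(
  translation=[
    [0.1, 0, 0],
    [0, 0, 0],
  ],
  rot=[
    [0, 0, 0],
    [0, 0, 0],
  ],
  hand=[1, 1],
)

```text
t: 27.9
tool_pos: [606.1, -1.9, 39.6]
tcp_rot: [[0.0, -0.028, 1.0], [-0.0, 1.0, 0.028], [-1.0, -0.0, 0.0]]
contact_force: [-1.7, -0.5, 4.9]
width: 0.006
```

Call:
carry_out(
  translation=[
    [0.05, 0, 0],
    [0, 0, 0],
  ],
  rot=[
    [0, 0, 0],
    [0, 0, 0],
  ],
  hand=[1, 1],
)

```text
t: 28.1
tool_pos: [606.2, -1.8, 39.5]
tcp_rot: [[0.0, -0.028, 1.0], [-0.0, 1.0, 0.028], [-1.0, -0.0, 0.0]]
contact_force: [-1.7, -0.3, 6.7]
width: 0.003
```

Call:
carry_out(
  translation=[
    [0.1, 0, 0],
    [0.05, 0, 0],
    [0, 0, 0],
  ],
  rot=[
    [0, 0, 0],
    [0, 0, 0],
    [0, 0, 0],
  ],
  hand=[1, 1, 1],
)

```text
t: 28.4
tool_pos: [606.4, -1.7, 39.2]
tcp_rot: [[0.001, -0.028, 1.0], [-0.001, 1.0, 0.028], [-1.0, -0.001, 0.001]]
contact_force: [-4.4, -0.7, 14.5]
width: 0.003
```

Call:
carry_out(
  translation=[
    [-0.5, 0, 0],
    [-2, 0, 0],
    [-3, 0, 0],
    [-4, 0, 0],
    [-4, 0, 0],
    [-2, 0, -4],
    [0, 0, -4],
    [0, 0, -4],
    [0, 0, -4],
    [0, 0, -4],
    [0, 0, 0],
    [0, 0, 0],
  ],
  rot=[
    [0, 0, 0],
    [0, 0, 0],
    [0, 0, 0],
    [0, 0, 0],
    [0, 0, 0],
    [0, 0, 0],
    [0, 0, 0],
    [0, 0, 0],
    [0, 0, 0],
    [0, 0, 0],
    [0, 0, 0],
    [0, 0, 0],
  ],
  hand=[1, 1, 1, 1, 1, 1, 1, 1, 1, 1, 1, 1],
)

```text
t: 29.6
tool_pos: [406.2, -8.3, 192.4]
tcp_rot: [[0.002, -0.027, 1.0], [-0.002, 1.0, 0.027], [-1.0, -0.002, 0.001]]
contact_force: [1.4, -0.5, -0.3]
width: 0.004
```

```bash
python3 - <<'E'
from plan import *
from h import *
print(now()[0],observe()["contact_force"])
s=viewer.get_image("scene");t=viewer.get_image("top");cv2.imwrite("pics/s9.png",s);cv2.imwrite("pics/t9.png",t)
a=crop("scene",202,160,72,62,6,s);b=crop("top",240,164,60,62,6,t);cv2.imwrite("pics/c9.png",np.hstack([a,b]))
E
```

```text
[406.18576927  -8.33058336 192.35444534] [ 1.3844241  -0.54072112 -0.28203977]
```

View pics/c9.png

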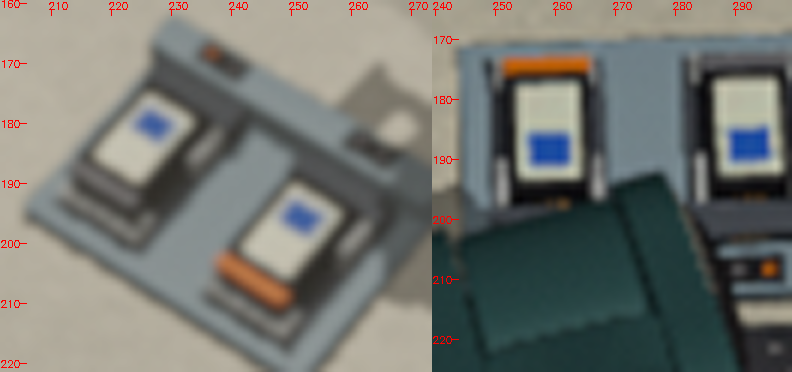

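Both pictures show the spare battery flat in its bay, parallel to its neighbour. The orange tail is at scene px (243,206) and top px (257,174.5), and the neighbour is unmoved. I hand the job in.

```bash
python3 -c "
from plant import workorder
print(workorder.sign_off())"
```

```text
the job is handed in; nothing more can be done
None
```

The spare battery is on charge in the empty bay, lying flat and released, and the job was handed in at about 29.7 s. The sign-off gives no verdict.

**What I did:** I gripped the battery, carried it over with the tail up 0.22 rad, and felt for the cup floor. Then I slid the tongue under the hood, pushed the contacts back and rocked the tail down behind its wall. After letting go I pressed the tail once with closed fingers and withdrew.

**Last checks:**
- **Seating:** just before release the battery read flat (tilt −0.001 rad), with its centre 13.9 mm above the floor. The tail-top touch put the top about 49.6 mm above the bench, where 50 mm is fully home.
- **Contacts:** the side load on the arm was about 5 N, consistent with contacts pressed about 3 mm; I could not read the contact joint itself. That load dropped to 0.7 N once the tail wall took it.
- **Forces:** the largest force I read against the charger was 14.5 N, in that final press. During insertion it stayed at or below about 8 N.
- **Pictures:** the spare battery sits like its neighbour, and the neighbour looks unmoved. I did not check the pot, rack and scanner in the last picture. I felt no contact near them.

**What failed or disagreed:**
- **First grasp:** it closed on nothing. By touch, the real fingertips stand about 10 mm behind the reported TCP, where the text says 19 mm ahead. I corrected for that roughly 29 mm error and the second grasp held.
- **Cup position:** the contact force put the cup about 2–3 mm further along +x than my image estimate, within the expected play and picture error.

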